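Draw down the sash of the sample box with the hook pole

ROBOT

A 7-joint arm with a two-finger parallel gripper is mounted at the origin on a cart in front of the work surface, level with it; the furniture and walls round the work are solid. World frame = base frame: x ahead of the robot, y to its left, z up, the work surface at z = 0. Lengths are in m, angles in rad, forces in N, time in s.
With the tool pointing down it reaches from about 0.4 to 0.9 m from the base axis. Payload 5.5 kg.
Tool frame: the origin (TCP) lies midway between the tips of the shut fingers; the grasp point (between the pads) lies 19 mm behind it (robot.hold_point_z is the distance from the TCP to the grasp point, in m); z points along the fingers, y is the line along which they close (so a half turn about z gives the same grasp; the last joint's range is limited). The gripper opens to 85 mm and grips with 20 to 120 N. Pads are 22 mm wide; open, the fingers measure 114 mm over their backs; the gripper's body (76 mm by 85 mm) begins 54 mm behind the grasp point. The pads swing forward as they close: fully open they stand 13 mm farther back than shut.
Start: joints at [1.415, 0.501, -0.427, 1.55, 0.221, 1.138, -0.21], TCP at [0.264, -0.594, 0.231] pointing down, gripper open.
Joint ranges: [-2.88, 2.88], [-0.31, 2.03], [-1.54, 1.56], [0.2, 2.42], [-1.41, 4.55], [0.19, 2.02], [-2.57, 2.57]. Speed limits (rad/s): [2.57, 2.57, 3.14, 3.14, 3.14, 3.14, 3.14].

INTERFACE

Orientations are given as a unit quaternion [x, y, z, w].
In Python, from cell import robot gives the robot as it stands.
- The arm moves only by the tool move_arm, never from a script. Its arguments are lists of equal length, an entry for each row: "translation": the shift along the world's x, y, z in m, a list of three; "delta_rot": the turn, a rotation vector about the world's x, y, z in rad, a list of three. A call has 1 to 20 rows; each row shifts and turns the commanded pose from where the row before left it; what a row does not reach is not made up. A row lasts 1/12 s, in which the tool goes at most 41.7 mm and 7.16 degrees, less where a joint would pass 70% of its speed; a pose out of reach is approached as far as the arm can. A call is refused whole if a number of a shift passes 0.0417 or a number of a turn 0.125, either way. A call with a gripper value outside its range is refused whole. "hand" is the finger opening in m, from 0 to 0.0854, set as the call begins (left out, the last holds). The fingers move at their own pace and stop on an object; the grip force is fixed at half the most. Time passes only in rows, so rows that do not move let the fingers close. It gives the time, the measured TCP pose, the force, the opening and the grip force at its end, in the units of the state.
- robot.read_state(): the state, without advancing time (a new reading comes with each control period).
- robot.get_image(name): name is "scene" or "top" or "wrist"; returns a dict with "image" (480x640x3 uint8, red, green, blue), "mtx" (3x3 intrinsics, pixels), "eye" and "orientation" of the camera in the world; the wrist camera has in their place "mount" (4x4, takes a point from camera to tool coordinates, whose origin is the TCP and whose axes are the flange's). Camera axes: x right, y down, z forward; pixel columns grow to the right and rows downward; lengths in m; the calibration is good to about 2 mm. A picture is of the moment at which its call begins: read the wrist's pose just before it. There is no depth.
- robot.close_job(): hands the job in; it is judged then, once.
The state is a dict: "clock": time; "joints": joint angles; "joint_vel": joint speeds; "joint_torque": joint torques, N m; "tcp_pos": TCP position; "orientation": TCP orientation; "ft_force": force on the tool from outside, world axes, zero at the start; "wrist_torque": the same for the moment, N m; "width": finger opening in m; "grip_force": force on a finger pad.
Only numpy, scipy, OpenCV 4.12 (cv2) and the standard library are available. Lean on these libraries where they do the work, as an engineer would, in place of code of your own. Each camera call takes 0.05 s, during which the arm holds its last target. There are 200 camera calls.

TASK

Close the vented sample box: take the hook pole from its rest, put its hook down into the steel eye on the raised sash, and draw the sash down with it, easing it through the soft-close buffers until it clicks under its catch and stays shut; the sill is set by hand, so go by feel. Then unhook the pole and lay it back in its rest as it lay. Work the sash with the pole only, the gripper off the box; pull with a light hand, don't haul on the eye, slam the sash or lose the eye half-way, and leave the other things where they stand.

Things in the scene. Friction and masses are not known exactly. Their poses are not given: they have to be found in the camera images.
- pole_grip (a point): Cranked hook pole lying in its rest: middle of its grip. x along the level handle to the hook end, z up. Wooden handle, flat sides, 18 mm wide (y), 28 mm high (z), from x = -102 to 38 mm. From the crank at x = 45 mm a 9 mm steel shaft rises forward, 0.96 rad (55 deg) above x, 100 mm long, with the hook at its end. Fingers have room from x = -60 to 26 mm and 50 mm below. 0.16 kg.
- pole_tip (a point): Tip of the hook's finger (7 mm thick), at x = 117, y = 0, z = 57 mm from pole_grip (same axes). The shaft ends in a half-round hook that arches forward and back down. With the handle nose up by 0.61 rad (35 deg) shaft and finger are plumb: finger 26 mm ahead of the shaft (centres), 18 mm gap between them, inside of the arch 21 mm above the tip; the eye's front bar goes up into the arch.
- rest: Rest of the pole, fixed: grey foot 150 x 70 x 10 mm with two upright forks, open at the top, prongs flared. Origin: on the underside below rest_seat, x along the handle to the hook end, z up. Forks 6 mm thick at x = -70 and 32 mm; both take the handle: slot 21 mm wide, bottom 51 mm up, prong tips 82 mm up. The pole goes in from above.
- rest_seat (a point): Where pole_grip lies with the pole in its rest: 65 mm above the rest's origin, same axes as pole_grip then has.
- box: Vented sample box, fixed: white and grey, clear sides, 290 mm wide (y), 150 mm deep, 365 mm high (410 mm with the duct stub), glassware inside. Origin: middle of the underside, z up, front faces its own -x. The sash, a clear pane with aluminium rails, runs down in two guides over the front opening; only the eye stands out more than 90 mm in front of the origin.
- eye (a point): Centre of the steel eye on the middle of the sash's top rail: a ring lying level (hole axis vertical) of 6 mm round bar, hole 21 mm across, its centre 24 mm in front of the rail's face. Moves down with the sash; 335 mm above the bench at joint sash 0. Axes as the box: x into the box, z up. About 9 N in all draws the sash home if drawn slowly; keep below 13 N.
- sash (a joint): Sash: 0 fully raised, grows (m) as drawn down; stays where left, friction 1 N. The sill bar with buffers, catch and stop is set by hand: C, where the sash is caught, is anywhere from 0.097 to 0.113. From C-0.032 buffers resist: spring up to 3.4 N, damper 120 N per m/s. At C-0.009 the catch adds 3.3 N, snaps over at C-0.004. At C it stays; solid stop at C+0.002. Let go before the snap, it rises.
- timer: bystander: white lab timer 66 mm wide, 62 mm high standing on its foot, at the right; origin under its centre
- beaker_2: bystander: small glass beaker, 54 mm wide, 71 mm high, at the back left; origin under its centre
- marker_1: bystander: marker pen 135 mm long lying on the bench in the middle; origin under its centre

How it is judged:
By the outcome, as a careful person would: the job done as asked, in the order asked, and still so for the second after the job is handed in, with the robot touching nothing.
It also fails if it takes over 69 s, if anything falls off the work surface, if the arm or the gripper's body presses on something with over 40 N, if the wrist force passes 120 N, or if a joint passes its speed limit or range.

## Working session

There is one attempt and no reset: what is moved stays moved. The work goes in short steps, Python scripts to look and compute and a tool call to move; the robot and the scene stay as the last step left them, time stands still between calls to the robot, and variables do not carry over. Pictures are saved under pics/ and viewed, at most 10 in all, crops included, and the job is handed in when it is done.

Besides the shell and the picture viewer there is one more tool, called by a JSON object that holds its "api" and its "payload". move_arm: Moves the arm, as the interface text tells. Its arguments: {"type":"object","properties":{"translation":{"type":"array","items":{"type":"array","items":{"type":"number"}}},"delta_rot":{"type":"array","items":{"type":"array","items":{"type":"number"}}},"hand":{"type":"number"}},"required":["translation","delta_rot"]}

```bash
mkdir -p pics; ls
python3 - <<'E'
from cell import robot
import cv2,numpy as np
for n in ("scene","top"):
    d=robot.get_image(n); cv2.imwrite(f"pics/{n}0.png",d["image"][:,:,::-1])
    print(n,np.round(d["mtx"],1).tolist(),d["eye"],d["orientation"])
d=robot.get_image("wrist");print(d["mtx"],d["mount"])
print(robot.read_state(), robot.hold_point_z)
E
```

```text
pics
scene [[485.6, 0.0, 312.6], [0.0, 485.6, 240.6], [0.0, 0.0, 1.0]] [-0.55985917 -0.77581564  0.82823488] [ 0.74156243 -0.40753928  0.25289934 -0.46908297]
top [[517.2, 0.0, 322.1], [0.0, 517.2, 240.7], [0.0, 0.0, 1.0]] [ 0.34772985 -0.08762336  1.41920112] [-0.69660633  0.71181853 -0.06306361  0.06385118]
[[344.93889367   0.         318.25289635]
 [  0.         344.93889367 234.19868692]
 [  0.           0.           1.        ]] [[ 2.91962455e-04 -9.50345881e-01 -3.11195471e-01  7.88167803e-02]
 [ 9.99999880e-01  1.54728269e-04  4.65678523e-04  7.87247459e-04]
 [-3.94404930e-04 -3.11195569e-01  9.50345812e-01 -1.42830972e-01]
 [ 0.00000000e+00  0.00000000e+00  0.00000000e+00  1.00000000e+00]]
{'clock': 0.15, 'joints': array([ 1.41520623,  0.50162288, -0.42679619,  1.55118945,  0.22080702,
        1.13829419, -0.21027999]), 'joint_vel': array([-7.37427167e-04, -3.04765810e-03, -4.77002991e-04, -1.73278436e-03,
        1.62846673e-04,  1.19898558e-04,  7.68039628e-05]), 'joint_torque': array([-7.26642073e-03, -5.70032287e+01, -5.82598150e+00, -2.81281829e+01,
        1.04787358e-02,  7.80944974e-03,  2.06353326e-05]), 'tcp_pos': array([ 0.2640642 , -0.59337493,  0.23050926]), 'orientation': array([ 9.78153430e-01,  2.07882965e-01, -1.35783857e-04, -7.21886732e-04]), 'ft_force': array([-0.97617606, -0.23893   ,  0.84593797]), 'wrist_torque': array([-0.02930904,  0.02613062, -0.0033589 ]), 'grip_force': 0.0, 'width': 0.08499382160531398} 0.0187
```

View pics/scene0.png

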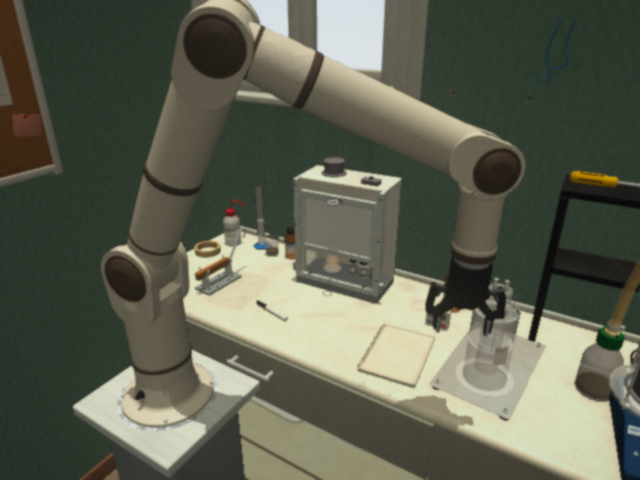

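View pics/top0.png

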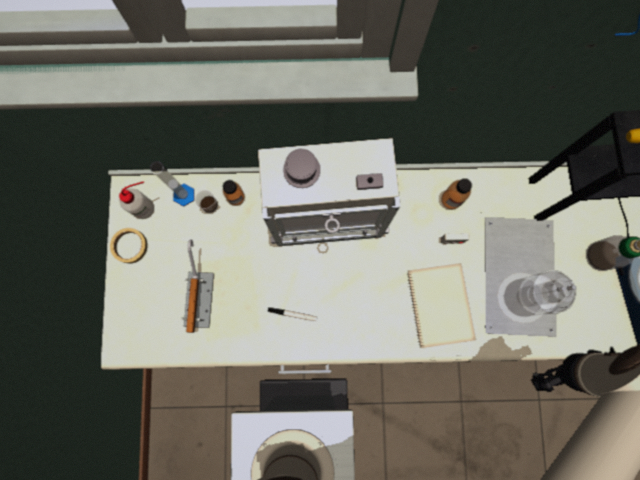

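Scene view: pole and rest at left (~(215,270)), box at (345,230), marker (270,310). Top view: pole handle from (191,330) to (196,275), foot around (203,300), eye ring ~(333,225). I'll zoom in on both.

```bash
cat > h.py <<'E'
import cv2,numpy as np
from scipy.spatial.transform import Rotation as R
from cell import robot
CAM={"scene":([485.6,312.6,240.6],[-0.55985917,-0.77581564,0.82823488],[0.74156243,-0.40753928,0.25289934,-0.46908297]),
"top":([517.2,322.1,240.7],[0.34772985,-0.08762336,1.41920112],[-0.69660633,0.71181853,-0.06306361,0.06385118])}
def ray(n,u,v):
    (f,cx,cy),e,q=CAM[n]; d=R.from_quat(q).apply([(u-cx)/f,(v-cy)/f,1]); return np.array(e),d/np.linalg.norm(d)
def atz(n,u,v,z):
    e,d=ray(n,u,v); return e+d*(z-e[2])/d[2]
def proj(n,p):
    (f,cx,cy),e,q=CAM[n]; c=R.from_quat(q).inv().apply(np.array(p)-e); return c[...,:2]/c[...,2:]*f+[cx,cy]
E
python3 - <<'E'
import cv2,numpy as np
t=cv2.imread("pics/top0.png");s=cv2.imread("pics/scene0.png")
a=cv2.resize(t[230:345,165:235],None,fx=5,fy=5,interpolation=cv2.INTER_CUBIC)
b=cv2.resize(t[135:255,250:405],None,fx=2.8,fy=2.8,interpolation=cv2.INTER_CUBIC)
o=np.zeros((580,800,3),np.uint8);o[:575,:350]=a;o[:b.shape[0],355:355+b.shape[1]]=b
cv2.imwrite("pics/t1.png",o)
a=cv2.resize(s[235:300,185:250],None,fx=6,fy=6,interpolation=cv2.INTER_CUBIC)
b=cv2.resize(s[155:305,285:405],None,fx=3.3,fy=3.3,interpolation=cv2.INTER_CUBIC)
o=np.zeros((500,800,3),np.uint8);o[:390,:390]=a;o[:b.shape[0],400:400+b.shape[1]]=b
cv2.imwrite("pics/s1.png",o)
E
```

```text
(no output)
```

View pics/t1.png

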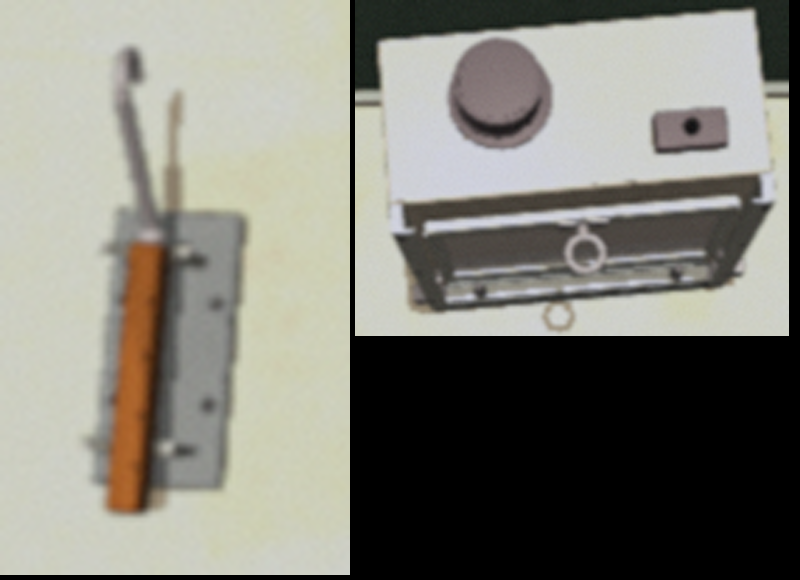

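View pics/s1.png

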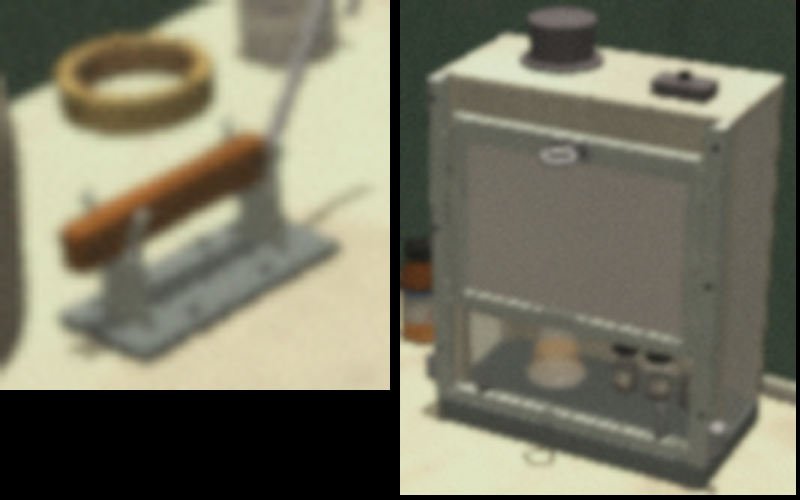

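Top crop: foot corners (118,208),(243,212),(222,487),(93,484), handle top edge (133..166,243) to (108..147,510), eye ring centre (585,252). Scene crop: eye ring centre (560,155); box top front corners visible.

Run:
```python
from h import *
c=lambda u,v:(165+u/5,230+v/5)
P=np.array([atz("top",*c(*p),0.01) for p in [(118,208),(243,212),(222,487),(93,484)]])
print("foot",P.round(4).tolist(),P.mean(0), "yaw",[np.arctan2(*(d[1::-1])) for d in (P[0]-P[3],P[1]-P[2])], np.linalg.norm(P-np.roll(P,1,0),axis=1))
H=[atz("top",*c(*p),0.079) for p in [(149.5,243),(127.5,509)]]
d=H[0]-H[1];print("handle",H,np.arctan2(d[1],d[0]),np.linalg.norm(d)); 
d/=np.linalg.norm(d);print("grip from back",H[1]+.102*d,"front",H[0]-.038*d)
e=(332.1,225.);print("eye top",atz("top",*e,.335)); E=(333.5,202)
a,u=ray("top",*e);b,w=ray("scene",*E)
s=np.linalg.lstsq(np.stack([u,-w],1),b-a,rcond=None)[0];print("tri",a+s[0]*u,b+s[1]*w,"scene@z",atz("scene",*E,.335))
k=lambda u,v:(250+(u-355)/2.8,135+v/2.8)
B=np.array([atz("top",*k(*p),.365) for p in [(378,40),(755,10),(774,175),(390,203)]]);print("box",B.round(4).tolist(),B.mean(0))
dd=B[2]-B[3];print("front dir",np.arctan2(dd[1],dd[0]))
q=atz("top",281,312,0);print("marker tips",atz("top",268,310,0),atz("top",317,319,0))
```

```text
foot [[0.5257, 0.279, 0.01], [0.522, 0.2104, 0.01], [0.3735, 0.2193, 0.01], [0.3766, 0.2887, 0.01]] [0.44942979 0.24932626 0.01      ] yaw [np.float64(-0.06528644601719802), np.float64(-0.059807446450527484)] [0.14944823 0.06870595 0.14877932 0.06953192]
handle [array([0.49829734, 0.24416871, 0.079     ]), array([0.36216116, 0.25232439, 0.079     ])] -0.0598367289429097 0.13638026022598626
grip from back [0.46397861 0.24622468 0.079     ] front [0.46036535 0.24644115 0.079     ]
eye top [ 0.57842487 -0.11067545  0.335     ]
tri [ 0.58165598 -0.11099832  0.31981469] [ 0.58178907 -0.11120196  0.31984734] scene@z [ 0.54776187 -0.13101099  0.335     ]
box [[0.7412, 0.044, 0.365], [0.7588, -0.2452, 0.365], [0.628, -0.2535, 0.365], [0.6127, 0.0349, 0.365]] [ 0.68518084 -0.10493048  0.365     ]
front dir -1.5179427831378387
marker tips [0.41702064 0.06259041 0.        ] [ 0.38992125 -0.07036164  0.        ]
```

{"api": "move_arm", "payload": {"translation": [[0, 0, 0.04], [0, 0, 0.04], [0, 0.02, 0.04], [0.012, 0.04, 0], [0.012, 0.04, 0], [0.012, 0.04, 0], [0.012, 0.04, 0], [0.012, 0.04, 0], [0.012, 0.04, 0], [0.012, 0.04, 0], [0.012, 0.04, 0], [0.012, 0.04, 0], [0.012, 0.04, 0], [0.012, 0.04, 0], [0.01, 0.04, 0], [0.01, 0.04, 0], [0.01, 0.04, 0], [0.01, 0.04, 0], [0, 0.04, 0], [0, 0.04, 0]], "delta_rot": [[0, 0, 0], [0, 0, 0], [0, 0, 0.1], [0, 0, 0.12], [0, 0, 0.12], [0, 0, 0.12], [0, 0, 0.12], [0, 0, 0.12], [0, 0, 0.12], [0, 0, 0.12], [0, 0, 0.12], [0, 0, 0.12], [0, 0, 0.12], [0, 0, 0.12], [0, 0, 0.12], [0, 0, 0.12], [0, 0, 0.12], [0, 0, 0.12], [0, 0, 0.12], [0, 0, 0.12]]}}

```text
clock: 1.82
tcp_pos: [0.4358, 0.1058, 0.3488]
orientation: [0.285, 0.959, -0.0, 0.0]
ft_force: [0.0, 0.3, -1.4]
width: 0.0849
grip_force: 0.0
```

{"api": "move_arm", "payload": {"translation": [[0.002, 0.028, -0.03], [0.002, 0.028, -0.03], [0.002, 0.028, -0.03], [0.002, 0.028, -0.03], [0.001, 0.027, -0.03], [0, 0, 0], [0, 0, 0]], "delta_rot": [[0, 0, 0.103], [0, 0, 0.103], [0, 0, 0.103], [0, 0, 0.103], [0, 0, 0.104], [0, 0, 0], [0, 0, 0]]}}

```text
clock: 2.4
tcp_pos: [0.4425, 0.2447, 0.1964]
orientation: [0.031, 1.0, 0.0, -0.003]
ft_force: [-0.2, 1.2, 1.0]
width: 0.0853
grip_force: 0.0
```

```bash
cat >> h.py <<'E'
def wrist(name):
    s=robot.read_state(); d=robot.get_image("wrist"); cv2.imwrite(f"pics/{name}.png",d["image"][:,:,::-1])
    T=np.eye(4);T[:3,:3]=R.from_quat(s["orientation"]).as_matrix();T[:3,3]=s["tcp_pos"]
    W=T@np.array(d["mount"]); np.savez(f"pics/{name}.npz",W=W,K=d["mtx"]); print(s["joints"].round(3),s["tcp_pos"].round(4),s["orientation"].round(4),s["ft_force"].round(2)); return s
def watz(name,u,v,z):
    a=np.load(f"pics/{name}.npz");W,K=a["W"],a["K"]
    d=W[:3,:3]@np.linalg.solve(K,[u,v,1]); return W[:3,3]+d*(z-W[2,3])/d[2]
def wproj(name,P):
    a=np.load(f"pics/{name}.npz");W,K=a["W"],a["K"]
    c=(np.atleast_2d(P)-W[:3,3])@W[:3,:3]; p=c@K.T; return p[:,:2]/p[:,2:]
E
python3 -c "
from h import *
wrist('w1')"
```

```text
[ 0.357  0.503 -1.155  1.924  0.523  1.066  0.488] [0.4425 0.2447 0.1964] [ 3.090e-02  9.995e-01  2.000e-04 -2.900e-03] [-0.23  1.15  0.98]
```

View pics/w1.png

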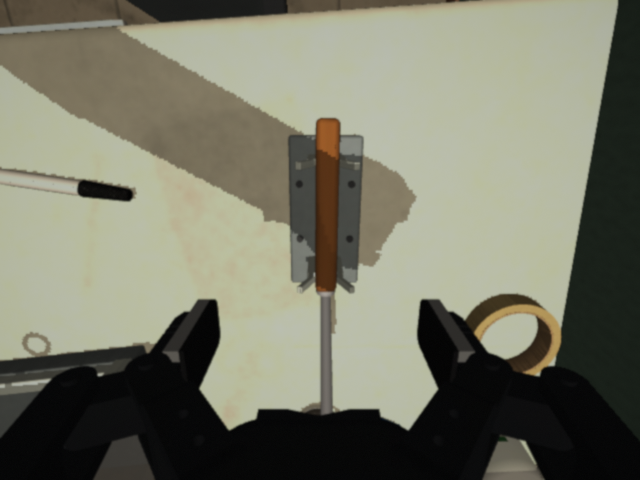

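Wrist view: handle from back end (328,118) to front end (326,293), foot corners (289,135),(363,135),(292,283),(358,283), shaft running to (322,408).

Run:
```python
from h import *
B=watz('w1',328,119,.079);F=watz('w1',326,292,.079);d=B-F;d=(F-B)/np.linalg.norm(F-B)
print(B,F,np.linalg.norm(F-B),"yaw",np.arctan2(d[1],d[0]),"grip",B+.102*d,F-.038*d)
P=np.array([watz('w1',*p,.01) for p in [(289,135),(363,135),(358,283),(292,283)]]);print(P.round(4).tolist(),P.mean(0))
for Q in (P[3]-P[0],P[2]-P[1]):print(np.linalg.norm(Q),np.arctan2(Q[1],Q[0]))
f=[watz('w1',*p,.082) for p in [(298,166),(357,166),(301,290),(353,290)]];print(np.round(f,4).tolist())
```

```text
[0.36039284 0.25556148 0.079     ] [0.49776509 0.24662225 0.079     ] 0.13766279471338894 yaw -0.06498139313181792 grip [0.46217756 0.24893804 0.079     ] [0.45984529 0.24908981 0.079     ]
[[0.3714, 0.2209, 0.01], [0.3756, 0.2888, 0.01], [0.525, 0.2803, 0.01], [0.5207, 0.211, 0.01]] [0.44819124 0.25027457 0.01      ]
0.14964684331188188 -0.06626153738832613
0.14964376371686855 -0.05692456952781673
[[0.3919, 0.2317, 0.082], [0.3946, 0.2751, 0.082], [0.4931, 0.2261, 0.082], [0.4958, 0.269, 0.082]]
```

{"api": "move_arm", "payload": {"translation": [[0.01, 0.001, -0.01], [0.01, 0.001, -0.03], [0.0085, 0.001, -0.03], [0, 0, -0.03], [0, 0, -0.03], [0, 0, -0.02], [0, 0, 0], [0, 0, 0], [0, 0, 0]], "delta_rot": [[0, 0, 0], [0, 0, 0], [0, 0, 0], [0, 0, 0], [0, 0, 0], [0, 0, 0], [0, 0, 0], [0, 0, 0], [0, 0, 0]]}}

```text
clock: 3.2
tcp_pos: [0.4756, 0.2455, 0.0509]
orientation: [0.035, 0.999, 0.0, 0.002]
ft_force: [-0.2, 0.1, 0.2]
width: 0.0855
grip_force: 0.0
```

{"api": "move_arm", "payload": {"translation": [[0, 0, 0], [0, 0, 0], [0, 0, 0], [0, 0, 0], [0, 0, 0], [0, 0, 0], [0, 0, 0], [0, 0, 0]], "delta_rot": [[0, 0, 0], [0, 0, 0], [0, 0, 0], [0, 0, 0], [0, 0, 0], [0, 0, 0], [0, 0, 0], [0, 0, 0]], "hand": 0.0}}

```text
clock: 3.87
tcp_pos: [0.4739, 0.248, 0.0493]
orientation: [0.033, 0.999, 0.002, 0.001]
ft_force: [0.1, 5.8, 2.8]
width: 0.017
grip_force: 61.3
```

```bash
python3 -c "
from h import *
s=wrist('w2');print(s['wrist_torque'])"
```

```text
[ 0.174  0.731 -0.92   1.956  0.779  0.853  0.331] [0.4739 0.248  0.0493] [3.290e-02 9.995e-01 1.700e-03 6.000e-04] [0.12 5.85 2.84]
[ 1.18832046  0.03971894 -0.13765654]
```

View pics/w2.png

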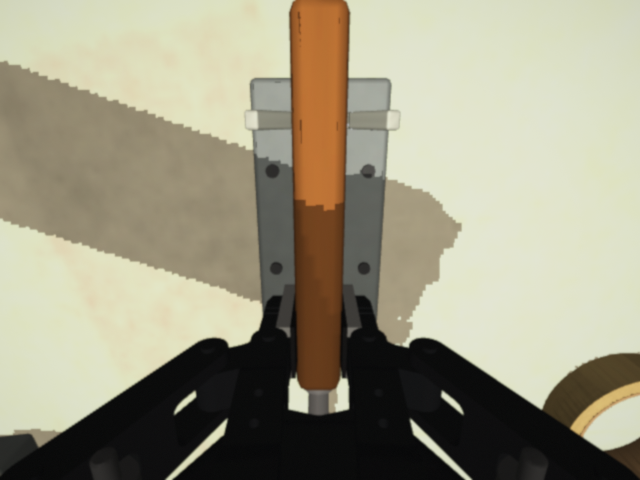

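Gripped at width 17 mm, handle between the pads, front end of handle at (318,388), centred between the forks.

Run:
```python
from h import *
F=watz('w2',318,387,.079);M=watz('w2',319.5,200,.079);d=F-M
print(F,M,np.arctan2(d[1],d[0]))
g=F[:2]-.038*np.array([np.cos(.063),-np.sin(.063)]);print("grip",g)
p=[watz('w2',*q,.082) for q in [(247,119),(399,119)]];print(p)
```

```text
[0.4953778  0.24523355 0.079     ] [0.41858246 0.25078674 0.079     ] -0.0721860137331836
grip [0.45745319 0.24762596]
[array([0.3915365 , 0.23052881, 0.082     ]), array([0.39454539, 0.27644877, 0.082     ])]
```

{"api": "move_arm", "payload": {"translation": [[0, 0, 0.01], [0, 0, 0.02], [0, 0, 0.03], [0, 0, 0.04], [0, -0.02, 0.02], [0, -0.036, 0.01], [0, -0.036, 0.01], [0, -0.036, 0.01], [0, -0.036, 0.01], [0, -0.036, 0.01], [0, -0.036, 0.01], [0, -0.036, 0.01], [0, -0.036, 0.01], [-0.004, -0.036, 0], [-0.005, -0.03, 0], [0, -0.02, 0], [0, -0.007, 0], [0, 0, 0], [0, 0, 0]], "delta_rot": [[0, 0, 0], [0, 0, 0], [0, 0, 0], [0, 0, 0], [0, 0, 0.038], [0, 0, 0.039], [0, 0, 0.039], [0.004, -0.076, 0], [0.004, -0.076, 0], [0.004, -0.076, 0], [0.004, -0.076, 0], [0.004, -0.076, 0], [0.004, -0.076, 0], [0.004, -0.076, 0], [0.004, -0.078, 0], [0, 0, 0], [0, 0, 0], [0, 0, 0], [0, 0, 0]]}}

```text
clock: 5.5
tcp_pos: [0.4522, -0.0231, 0.2214]
orientation: [-0.032, 0.989, 0.026, 0.142]
ft_force: [0.2, -0.0, -1.7]
width: 0.0173
grip_force: 61.1
```

Run:
```python
from h import *
s=robot.read_state(); 
for k in ("clock","tcp_pos","ft_force","wrist_torque","joints"):print(k,np.round(s[k],4))
Rm=R.from_quat(s["orientation"]).as_matrix();print(Rm.round(3).tolist())
tipt=np.array([-.1036,0,-.0727]); tip=s["tcp_pos"]+Rm@tipt
print("tip exp",tip,proj("top",tip),proj("scene",tip))
for p in ([.6127,.0349,.365],[.628,-.2535,.365]):print(proj("scene",p))
for z in(.32,.335):print(z,proj("scene",atz("top",332.1,225,z)))
o=np.zeros((600,800,3),np.uint8)
for i,n in enumerate(("scene","top")):
    im=robot.get_image(n)["image"][:,:,::-1]; cv2.imwrite(f"pics/{n}2.png",im)
    c=proj(n,tip).astype(int);x0,y0=c[0]-40+ (10 if i==0 else 0),c[1]-50;print(n,x0,y0)
    o[:,i*400:i*400+400]=cv2.resize(im[y0:y0+120,x0:x0+80],None,fx=5,fy=5,interpolation=cv2.INTER_CUBIC)
cv2.imwrite("pics/c2.png",o)
```

```text
clock 5.5
tcp_pos [ 0.4522 -0.0231  0.2214]
ft_force [ 0.1752 -0.0192 -1.7186]
wrist_torque [-0.0523  0.3428 -0.0158]
joints [ 1.3936 -0.0306 -1.2937  2.2344 -0.1947  0.6477  1.871 ]
[[-0.958, -0.071, 0.279], [-0.056, 0.997, 0.061], [-0.283, 0.043, -0.958]]
tip exp [ 0.53114443 -0.02172712  0.32033821] [291.2453009  248.78334894] [298.19140563 201.37915958]
[297.57951581 176.05551952]
[386.06160645 191.40131213]
0.32 [333.40874926 201.95550724]
0.335 [332.81046911 197.40619897]
scene 268 151
top 251 198
```

View pics/c2.png

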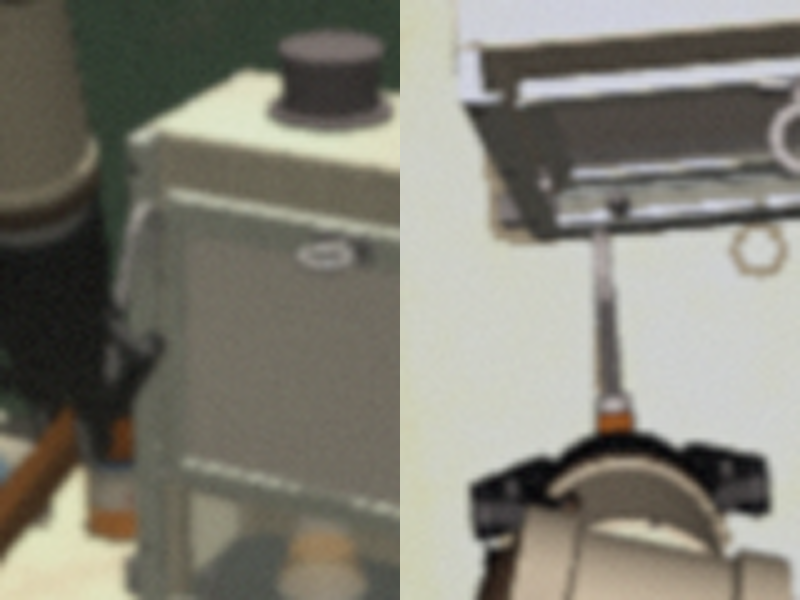

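Scene crop: hook at the left box edge (~(135,215)), eye at (325,252); top crop: hook end at (601,235), eye at (795,140). The move lagged (joint speed limits), so I continue slower.

{"api": "move_arm", "payload": {"translation": [[0, -0.015, 0], [0, -0.015, 0], [0, -0.015, 0], [0, -0.015, 0], [0, -0.015, 0], [0, -0.015, 0]], "delta_rot": [[0.002, -0.04, 0], [0.002, -0.04, 0], [0.002, -0.04, 0], [0.002, -0.04, 0], [0.002, -0.04, 0], [0.002, -0.04, 0]]}}

```text
clock: 6.1
tcp_pos: [0.451, -0.105, 0.2227]
orientation: [-0.028, 0.968, 0.027, 0.246]
ft_force: [0.1, -1.2, -1.3]
width: 0.0169
grip_force: 61.1
```

```bash
cat >> h.py <<'E'
TIP=np.array([-.1036,0,-.0727])
def st():
    s=robot.read_state()
    for k in ("clock","tcp_pos","ft_force","wrist_torque","joints"):print(k,np.round(s[k],4))
    Rm=R.from_quat(s["orientation"]).as_matrix(); x=-Rm[:,0]; y=-Rm[:,1]
    print("yaw",np.arctan2(x[1],x[0]).round(4),"pitch",np.arcsin(x[2]).round(4),"roll",np.arcsin(Rm[2,1]).round(4),"tip",(s["tcp_pos"]+Rm@TIP).round(4))
    return s,Rm
E
python3 -c "
from h import *
st()"
```

```text
clock 6.1
tcp_pos [ 0.451  -0.105   0.2227]
ft_force [ 0.1047 -1.1706 -1.339 ]
wrist_torque [-0.1302  0.6544 -0.0175]
joints [ 1.177  -0.0902 -0.7829  2.3637 -0.6841  0.4925  2.5636]
yaw 0.0463 pitch 0.4985 roll 0.038 tip [ 0.5073 -0.1055  0.336 ]
```

{"api": "move_arm", "payload": {"translation": [[0, 0, 0.008], [0, 0, 0.008], [0.005, 0, 0.008], [0.005, 0, 0.008], [0.005, 0, 0.005], [0.005, 0, 0.005]], "delta_rot": [[0, 0, 0], [0, 0, 0], [0, 0, 0], [0, 0, 0], [0, 0, 0], [0, 0, 0]]}}

```text
clock: 6.6
tcp_pos: [0.4734, -0.1017, 0.2665]
orientation: [-0.035, 0.968, 0.026, 0.246]
ft_force: [0.2, -0.3, -1.6]
width: 0.017
grip_force: 61.1
```

```bash
python3 -c "
from h import *
st()"
```

```text
clock 6.6
tcp_pos [ 0.4734 -0.1017  0.2665]
ft_force [ 0.2352 -0.317  -1.606 ]
wrist_torque [-0.114   0.6013  0.0082]
joints [ 1.1904 -0.1367 -0.7991  2.2724 -0.6188  0.6049  2.4688]
yaw 0.0621 pitch 0.4991 roll 0.0331 tip [ 0.5296 -0.1009  0.3799]
```

```bash
cat > kin.py <<'E'
from h import *
from scipy.optimize import least_squares
LO=np.array([-2.88,-.31,-1.54,.2,-1.41,.19,-2.57]);HI=np.array([2.88,2.03,1.56,2.42,4.55,2.02,2.57])
J=np.array([[1.41520623,.50162288,-.42679619,1.55118945,.22080702,1.13829419,-.21027999],[.357,.503,-1.155,1.924,.523,1.066,.488],[.174,.731,-.92,1.956,.779,.853,.331],[1.3936,-.0306,-1.2937,2.2344,-.1947,.6477,1.871],[1.177,-.0902,-.7829,2.3637,-.6841,.4925,2.5636],[1.1904,-.1367,-.7991,2.2724,-.6188,.6049,2.4688]])
P=np.array([[.2640642,-.59337493,.23050926],[.4425,.2447,.1964],[.4739,.248,.0493],[.4522,-.0231,.2214],[.451,-.105,.2227],[.4734,-.1017,.2665]])
Q=R.from_quat([[.97815343,.207882965,-.000135783857,-.000721886732],[.0309,.9995,.0002,-.0029],[.0329,.9995,.0017,.0006],[-.032,.989,.026,.142],[-.028,.968,.027,.246],[-.035,.968,.026,.246]])
def fk(x,q):
    h,L1,L2,L3,b,t,a,a2,s1,s3,s5,s7=x[:12]
    z=lambda r:R.from_rotvec([0,0,r]);y=lambda r:R.from_rotvec([0,r,0])
    r=z(b+s1*q[0])*y(q[1]); p=np.array([0,0,h])+r.apply([0,0,L1]); r=r*z(s3*q[2])
    p=p+r.apply([a,0,0]); r=r*y(q[3]); p=p+r.apply([a2,0,L2]); r=r*z(s5*q[4])*y(q[5]); p=p+r.apply([0,0,L3]); return p,r*z(s7*q[6]+t)
def fit():
    best=None; import itertools
    for S in itertools.product([1,-1],repeat=2):
      s=[S[0],S[1],S[1],S[1]]
      for b0 in (-2.4,-.8,.8,2.4):
       for t0 in (0,1.6,3.1,-1.6):
        def f(v):
            x=np.r_[v,s];o=[]
            for q,p,r in zip(J,P,Q):
                a,c=fk(x,q);o+=list(3*(a-p))+list((r.inv()*c).as_rotvec())
            return o
        r=least_squares(f,[.35,.4,.4,.3,b0,t0,0,0])
        if best is None or r.cost<best[0]:best=(r.cost,np.r_[r.x,s],np.array(r.fun).reshape(-1,6).round(4))
    return best
E
python3 - <<'E'
from kin import *
b=fit();print(b[0],b[1].round(4));print(b[2]);np.save("x.npy",b[1])
E
```

```text
0.000874647590542835 [ 0.3302  0.5139  0.4628  0.3461 -0.0369  1.5354  0.0046  0.0125 -1.
 -1.     -1.     -1.    ]
[[ 0.0036  0.0075 -0.0105 -0.      0.0001  0.0015]
 [ 0.0071  0.0009  0.0083 -0.0002 -0.0002  0.0018]
 [ 0.0049  0.0015  0.0175 -0.0005 -0.0004  0.0017]
 [ 0.0068 -0.0059 -0.003   0.01   -0.0013  0.0002]
 [-0.0015  0.0099 -0.0032  0.0185 -0.001  -0.0026]
 [-0.0001  0.0063 -0.0091  0.018  -0.0012 -0.0025]]
```

```bash
cat > tst.py <<'E'
from kin import *
x=np.load("x.npy")
def rot(yaw,pitch,half):
    r=R.from_euler("ZY",[yaw,-pitch]).as_matrix() # pole axes
    X,Y,Z=r.T; return R.from_matrix(np.stack([-X,Y,-Z],1) if half else np.stack([X,-Y,-Z],1))
def ik(p,r,q0,w=0.03):
    def f(q):
        a,c=fk(x,q);return np.r_[10*(a-p),3*(r.inv()*c).as_rotvec(),w*(q-q0)/ (HI-LO)*2]
    s=least_squares(f,np.clip(q0,LO+.01,HI-.01),bounds=(LO,HI));return s.x,np.abs(s.fun[:6]).max()
if __name__=="__main__":
  q0=J[5]; mid=(LO+HI)/2
  for half in (1,0):
   for pitch in (.61,.5):
    q=q0.copy() if half else q0-[0,0,0,0,0,0,np.pi]
    for z in (.375,.317,.26,.204):
      r=rot(.053,pitch,half); tip=np.array([.578,-.111,z])
      p=tip-r.apply(TIP if half else TIP*[-1,1,1])
      q,e=ik(p,r,q,.01); qm,em=ik(p,r,np.r_[q[:4],mid[4],.9,0.],.01)
      print(half,pitch,z,q.round(2),round(e,3),"m",np.minimum(q-LO,HI-q).min().round(2),"|",qm.round(2),round(em,3))
E
python3 tst.py
```

```text
1 0.61 0.375 [ 1.12  0.01 -0.81  2.25 -0.62  0.38  2.46] 0.0 m 0.11 | [ 1.77  0.14 -1.54  2.25 -0.21  0.32  2.08] 0.0
1 0.61 0.317 [ 0.98  0.15 -0.72  2.31 -0.69  0.19  2.57] 0.003 m 0.0 | [ 1.55  0.62 -1.54  2.31  1.3   0.46  0.72] 0.0
1 0.61 0.26 [ 0.72  0.25 -0.44  2.28 -0.67  0.19  2.57] 0.222 m 0.0 | [ 1.39  0.65 -1.32  2.35  1.68  0.4   0.39] 0.0
1 0.61 0.204 [ 0.61  0.36 -0.33  2.24 -0.65  0.19  2.57] 0.426 m 0.0 | [ 1.23  0.71 -1.11  2.37  2.11  0.4   0.02] 0.0
1 0.5 0.375 [ 1.11  0.01 -0.82  2.18 -0.36  0.51  2.2 ] 0.0 m 0.24 | [ 1.13  0.01 -0.84  2.18 -0.36  0.51  2.2 ] 0.0
1 0.5 0.317 [ 1.    0.13 -0.76  2.25 -0.24  0.33  2.11] 0.0 m 0.14 | [ 1.54  0.55 -1.54  2.25  0.97  0.53  1.  ] 0.0
1 0.5 0.26 [ 0.63  0.23 -0.37  2.3  -0.53  0.19  2.41] 0.0 m 0.0 | [ 1.39  0.61 -1.36  2.3   1.26  0.46  0.75] 0.0
1 0.5 0.204 [ 0.45  0.33 -0.18  2.26 -0.68  0.19  2.57] 0.188 m 0.0 | [ 1.2   0.62 -1.1   2.33  1.6   0.35  0.44] 0.0
0 0.61 0.375 [ 1.12  0.01 -0.81  2.25 -0.62  0.38 -0.68] 0.0 m 0.17 | [ 1.12  0.01 -0.81  2.25 -0.62  0.38 -0.68] 0.0
0 0.61 0.317 [ 0.97  0.15 -0.7   2.31 -0.7   0.19 -0.55] 0.0 m 0.0 | [ 0.97  0.15 -0.7   2.31 -0.7   0.19 -0.56] 0.0
0 0.61 0.26 [ 0.48  0.24 -0.18  2.33 -1.41  0.19  0.16] 0.067 m 0.0 | [ 0.48  0.24 -0.18  2.33 -1.41  0.19  0.16] 0.067
0 0.61 0.204 [ 0.48  0.36 -0.17  2.29 -1.41  0.19  0.19] 0.257 m 0.0 | [ 0.48  0.36 -0.17  2.29 -1.41  0.19  0.19] 0.257
0 0.5 0.375 [ 1.11  0.01 -0.82  2.18 -0.36  0.51 -0.95] 0.0 m 0.24 | [ 1.11  0.01 -0.82  2.18 -0.36  0.51 -0.95] 0.0
0 0.5 0.317 [ 1.    0.13 -0.76  2.25 -0.24  0.33 -1.03] 0.0 m 0.14 | [ 1.01  0.14 -0.77  2.25 -0.24  0.33 -1.04] 0.0
0 0.5 0.26 [ 0.63  0.23 -0.37  2.3  -0.53  0.19 -0.73] 0.0 m 0.0 | [ 1.12  0.33 -0.94  2.3   0.53  0.19 -1.74] 0.0
0 0.5 0.204 [ 0.28  0.34  0.02  2.31 -1.41  0.19  0.14] 0.035 m 0.0 | [ 0.28  0.34  0.02  2.31 -1.41  0.19  0.14] 0.035
```

```bash
cat > srch.py <<'E'
from tst import *
rng=np.random.default_rng(0); zs=[.38,.335,.29,.245,.2]
def m(q):return np.minimum(q-LO,HI-q).min()
def pos(z,r,half):return np.array([.578,-.111,z])-r.apply(TIP if half else TIP*[-1,1,1])
mid=(LO+HI)/2
for half in (1,0):
 for pitch in (.35,.5,.61):
  for yaw in (-.3,.05,.35):
   r=rot(yaw,pitch,half);best=None
   for t in range(8):
    q=LO+(HI-LO)*rng.uniform(.1,.9,7);Q=[]
    for i,z in enumerate(zs):
        q,e=ik(pos(z,r,half),r,q if i else q,.01)
        q,e=ik(pos(z,r,half),r,.8*q+.2*mid,.02)
        if e>.02:break
        Q.append(q)
    if len(Q)<5:continue
    sc=min(map(m,Q))-.1*np.abs(np.diff(Q,axis=0)).max()
    if best is None or sc>best[0]:best=(sc,Q)
   if best: print(half,pitch,yaw,"margin",[round(m(q),2) for q in best[1]],best[1][0].round(2),best[1][-1].round(2),flush=True)
   else: print(half,pitch,yaw,"none")
E
time timeout 500 python3 srch.py
```

```text
1 0.35 -0.3 margin [np.float64(0.31), np.float64(0.27), np.float64(0.22), np.float64(0.18), np.float64(0.16)] [ 1.33  0.   -1.23  2.09  0.09  0.7   1.31] [ 0.77  0.41 -0.79  2.26  1.04  0.41  0.42]
1 0.35 0.05 margin [np.float64(0.28), np.float64(0.28), np.float64(0.24), np.float64(0.12), np.float64(0.1)] [-0.99  0.04  1.28  2.08 -0.25  0.73  2.07] [ 0.13  0.32  0.16  2.25 -0.62  0.29  2.46]
1 0.35 0.35 margin [np.float64(0.09), np.float64(0.05), np.float64(0.0), np.float64(0.03), np.float64(0.11)] [ 0.57  0.07 -0.2   2.02 -0.31  0.82  2.48] [ 0.78  0.39 -0.46  2.18 -0.19  0.35  2.46]
1 0.5 -0.3 margin [np.float64(0.23), np.float64(0.17), np.float64(0.07), np.float64(0.01), np.float64(0.07)] [ 0.59 -0.02 -0.5   2.19  0.16  0.48  1.24] [ 0.53  0.39 -0.51  2.35  1.77  0.27 -0.33]
1 0.5 0.05 none
1 0.5 0.35 margin [np.float64(0.0), np.float64(0.05), np.float64(0.1), np.float64(0.17), np.float64(0.18)] [ 1.71  0.42 -1.54  2.1   0.21  0.61  2.04] [ 1.42  0.9  -1.3   2.24  1.33  0.51  1.17]
1 0.61 -0.3 margin [np.float64(0.12), np.float64(0.03), np.float64(0.01), np.float64(0.04), np.float
[... 704 characters left out ...]
]
0 0.35 0.35 margin [np.float64(0.38), np.float64(0.35), np.float64(0.3), np.float64(0.26), np.float64(0.24)] [ 0.12  0.07  0.27  2.02 -0.36  0.83 -0.61] [ 0.21  0.36  0.19  2.18 -0.76  0.46 -0.17]
0 0.5 -0.3 none
0 0.5 0.05 none
0 0.5 0.35 margin [np.float64(0.32), np.float64(0.27), np.float64(0.23), np.float64(0.2), np.float64(0.16)] [ 0.86  0.08 -0.45  2.1  -0.53  0.68 -0.44] [ 0.52  0.4  -0.1   2.24 -1.15  0.35  0.29]
0 0.61 -0.3 none
0 0.61 0.05 none
0 0.61 0.35 margin [np.float64(0.26), np.float64(0.21), np.float64(0.18), np.float64(0.09), np.float64(0.0)] [ 0.87  0.09 -0.42  2.16 -0.76  0.61 -0.19] [ 0.97  0.51 -0.58  2.27 -1.41  0.19  0.65]
real	0m15.226s
user	0m15.498s
sys	0m0.127s
```

```bash
cat > sim.py <<'E'
from srch import ik,rot,R,np,TIP,fk,x,LO,HI
import sys
q=np.array(eval(sys.argv[1])) ; 
def tgt(tip,yaw,pitch):
    r=rot(yaw,pitch,1);return np.array(tip)-r.apply(TIP),r
p0,r0=fk(x,q); wp=[(p0,r0)]+[tgt(*a) for a in eval(sys.argv[2])]
for (pa,ra),(pb,rb) in zip(wp,wp[1:]):
    dv=(rb*ra.inv()).as_rotvec();n=int(max(np.linalg.norm(dv)/.03,np.linalg.norm(pb-pa)/.01))+1;mx=0
    for k in range(1,n+1):
        qn,e=ik(pa+(pb-pa)*k/n,R.from_rotvec(dv*k/n)*ra,q,.003);mx=max(mx,np.abs(qn-q).max());q=qn
    print(pb.round(4),dv.round(3),n,q.round(2),round(e,4),"m",np.minimum(q-LO,HI-q).min().round(2),"step",round(mx,3))
E
sed -i 's/^for half in (1,0):/for half in ():/' srch.py
for yp in "-.3,.42" "-.3,.36" "-.2,.38"; do echo $yp; python3 sim.py "[1.19,-.137,-.799,2.272,-.619,.605,2.469]" "[((.53,-.105,.38),$yp),((.578,-.111,.37),$yp),((.578,-.111,.317),$yp),((.578,-.111,.26),$yp),((.578,-.111,.2),$yp)]"; done
```

```text
-.3,.42
[ 0.4679 -0.0858  0.2714] [-0.007  0.082 -0.374] 13 [ 1.23 -0.22 -1.    2.23 -0.28  0.62  1.67] 0.0 m 0.09 step 0.063
[ 0.5159 -0.0918  0.2614] [0. 0. 0.] 5 [ 1.27  0.01 -1.19  2.15  0.14  0.57  1.26] 0.0 m 0.27 step 0.119
[ 0.5159 -0.0918  0.2084] [0. 0. 0.] 6 [ 1.11  0.17 -1.09  2.22  0.52  0.49  0.9 ] 0.0 m 0.2 step 0.068
[ 0.5159 -0.0918  0.1514] [0. 0. 0.] 6 [ 0.93  0.3  -0.95  2.27  0.91  0.42  0.53] 0.0 m 0.15 step 0.066
[ 0.5159 -0.0918  0.0914] [0. 0. 0.] 7 [ 0.78  0.43 -0.8   2.3   1.36  0.38  0.11] 0.0 m 0.12 step 0.066
-.3,.36
[ 0.4618 -0.0839  0.2755] [ 0.     0.142 -0.373] 14 [ 1.2  -0.19 -0.98  2.19 -0.21  0.7   1.61] 0.0 m 0.12 step 0.064
[ 0.5098 -0.0899  0.2655] [0. 0. 0.] 5 [ 1.18  0.02 -1.1   2.11  0.13  0.66  1.27] 0.0 m 0.31 step 0.081
[ 0.5098 -0.0899  0.2125] [0. 0. 0.] 6 [ 1.06  0.16 -1.04  2.18  0.41  0.56  1.01] 0.0 m 0.24 step 0.047
[ 0.5098 -0.0899  0.1555] [0. 0. 0.] 6 [ 0.93  0.29 -0.94  2.23  0.72  0.48  0.72] 0.0 m 0.19 step 0.054
[ 0.5098 -0.0899  0.0955] [0. 0. 0.] 7 [ 0.79  0.42 -0.8   2.27  1.09  0.41  0.37] 0.0 m 0.15 step 0.057
-.2,.38
[ 0.4621 -0.0912  0.2741] [-0.008  0.122 -0.274] 10 [ 1.19 -0.19 -0.93  2.21 -0.29  0.68  1.81] 0.0 m 0.12 step 0.068
[ 0.5101 -0.0972  0.2641] [0. 0. 0.] 5 [ 1.17  0.01 -1.03  2.13  0.02  0.63  1.5 ] 0.0 m 0.29 step 0.072
[ 0.5101 -0.0972  0.2111] [0. 0. 0.] 6 [ 1.07  0.14 -0.99  2.19  0.29  0.5   1.25] 0.0 m 0.23 step 0.047
[ 0.5101 -0.0972  0.1541] [0. 0. 0.] 6 [ 0.92  0.27 -0.87  2.25  0.62  0.4   0.95] 0.0 m 0.17 step 0.058
[ 0.5101 -0.0972  0.0941] [0. 0. 0.] 6 [ 0.76  0.39 -0.71  2.29  1.04  0.3   0.55] 0.0 m 0.11 step 0.079
```

```bash
cat >> h.py <<'E'
def rot(yaw,pitch):
    X,Y,Z=R.from_euler("ZY",[yaw,-pitch]).as_matrix().T; return R.from_matrix(np.stack([-X,Y,-Z],1))
def delta(tip,yaw,pitch):
    s=robot.read_state(); r=rot(yaw,pitch); p=np.array(tip)-r.apply(TIP)
    print("dp",(p-s["tcp_pos"]).round(4),"dr",(r*R.from_quat(s["orientation"]).inv()).as_rotvec().round(4))
E
python3 -c "
from h import *
delta((.53,-.105,.385),-.3,.42)"
```

```text
dp [-0.0054  0.0159  0.0098] dr [-0.0244  0.083  -0.3787]
```

{"api": "move_arm", "payload": {"translation": [[0, 0.002, 0.002], [-0.001, 0.002, 0.002], [-0.001, 0.002, 0.002], [-0.001, 0.002, 0.001], [-0.001, 0.002, 0.001], [-0.001, 0.002, 0.001], [0, 0.002, 0.001], [0, 0.002, 0], [0, 0, 0], [0, 0, 0]], "delta_rot": [[-0.003, 0.01, -0.047], [-0.003, 0.01, -0.047], [-0.003, 0.01, -0.047], [-0.003, 0.01, -0.047], [-0.003, 0.01, -0.047], [-0.003, 0.01, -0.047], [-0.003, 0.01, -0.047], [-0.003, 0.01, -0.047], [0, 0, 0], [0, 0, 0]]}}

```text
clock: 7.43
tcp_pos: [0.4678, -0.0859, 0.2761]
orientation: [0.144, 0.967, -0.031, 0.208]
ft_force: [0.3, -0.3, -1.5]
width: 0.0169
grip_force: 61.0
```

Run:
```python
from h import *
s,Rm=st()
tip=s["tcp_pos"]+Rm@TIP
print(proj("top",tip),proj("scene",tip))
o=np.zeros((500,800,3),np.uint8)
for i,(n,x0,y0) in enumerate((("scene",275,160),("top",290,190))):
    im=robot.get_image(n)["image"][:,:,::-1]; cv2.imwrite(f"pics/{n}3.png",im)
    o[:480,i*400:i*400+400]=cv2.resize(im[y0:y0+72,x0:x0+60],(400,480),interpolation=cv2.INTER_CUBIC)
cv2.imwrite("pics/c3.png",o)
```

```text
clock 7.4333
tcp_pos [ 0.4678 -0.0859  0.2761]
ft_force [ 0.3428 -0.2779 -1.5405]
wrist_torque [ 0.1585  0.475  -0.0229]
joints [ 1.3477 -0.2788 -1.0947  2.2343 -0.3658  0.6367  1.7418]
yaw -0.2965 pitch 0.423 roll 0.0005 tip [ 0.5296 -0.1048  0.3849]
[330.20210698 243.43947582] [322.22759342 185.36906154]
```

View pics/c3.png

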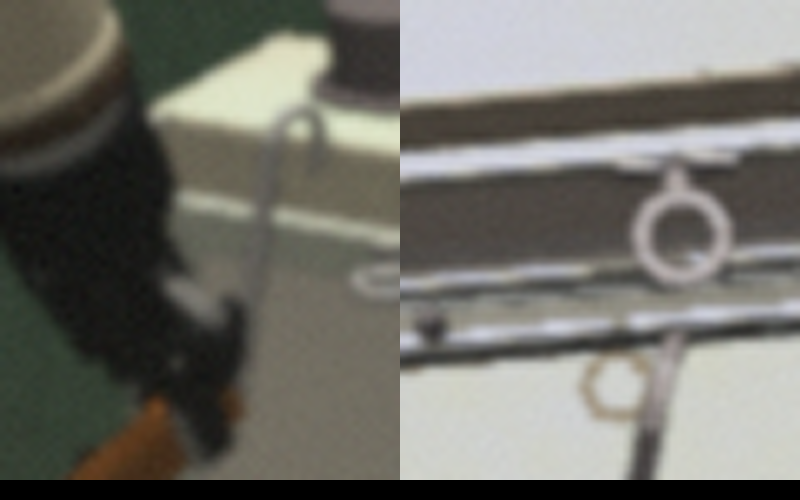

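Scene crop: hook finger tip at (320,165) → px (323,184.8), matching the prediction (322.2,185.4). Top crop: eye centre (683,235) → px (332.5,225.3), hook end (672,335) → px (330.8,240.2).

Run:
```python
from h import *
tip=np.array([.5296,-.1048,.3849]);d=.61-.423;f=np.array([np.cos(.2965),-np.sin(.2965),0]);U=f*np.sin(d)+np.array([0,0,np.cos(d)]);Fw=f*np.cos(d)-np.array([0,0,np.sin(d)])
for h in (0,10,21,26):print(h,proj("top",tip+U*h/1000+Fw*.0035))
for z in (.32,.328,.335):print(z,atz("top",332.45,225.25,z))
delta((.579,-.1115,.352),-.3,.42)
```

```text
0 [330.64695914 241.91012945]
10 [330.95953609 240.17545977]
21 [331.30991347 238.23101369]
26 [331.47149542 237.33430227]
0.32 [ 0.58104513 -0.11174051  0.32      ]
0.328 [ 0.57934706 -0.11156499  0.328     ]
0.335 [ 0.57786125 -0.1114114   0.335     ]
dp [ 0.0496 -0.006  -0.0324] dr [-0.0007  0.0027 -0.0023]
```

{"api": "move_arm", "payload": {"translation": [[0.01, -0.001, 0], [0.011, -0.001, 0], [0.01, -0.001, 0], [0.01, -0.001, 0], [0.01, -0.001, -0.005], [0, 0, -0.01], [0, 0, -0.01], [0, 0, -0.008], [0, 0, 0], [0, 0, 0]], "delta_rot": [[0, 0, 0], [0, 0, 0], [0, 0, 0], [0, 0, 0], [0, 0, 0], [0, 0, 0], [0, 0, 0], [0, 0, 0], [0, 0, 0], [0, 0, 0]]}}

```text
clock: 8.37
tcp_pos: [0.5097, -0.0901, 0.2513]
orientation: [0.145, 0.967, -0.031, 0.206]
ft_force: [0.3, 1.6, -1.9]
width: 0.0174
grip_force: 62.0
```

Run:
```python
from h import *
s,Rm=st()
tip=s["tcp_pos"]+Rm@TIP
print(proj("top",tip),proj("scene",tip))
o=np.zeros((500,800,3),np.uint8)
for i,(n,x0,y0) in enumerate((("scene",305,160),("top",305,195))):
    im=robot.get_image(n)["image"][:,:,::-1]; cv2.imwrite(f"pics/{n}4.png",im)
    o[:480,i*400:i*400+400]=cv2.resize(im[y0:y0+60,x0:x0+50],(400,480),interpolation=cv2.INTER_CUBIC)
cv2.imwrite("pics/c4.png",o)
```

```text
clock 8.3667
tcp_pos [ 0.5097 -0.0901  0.2513]
ft_force [ 0.3056  1.6363 -1.8628]
wrist_torque [ 0.179   0.4841 -0.0216]
joints [ 1.8197 -0.3054 -1.5336  2.1809 -0.5015  0.5952  1.86  ]
yaw -0.2983 pitch 0.4194 roll -0.0008 tip [ 0.5719 -0.1091  0.3599]
[331.62480982 225.591458  ] [331.26845169 189.78356149]
```

View pics/c4.png

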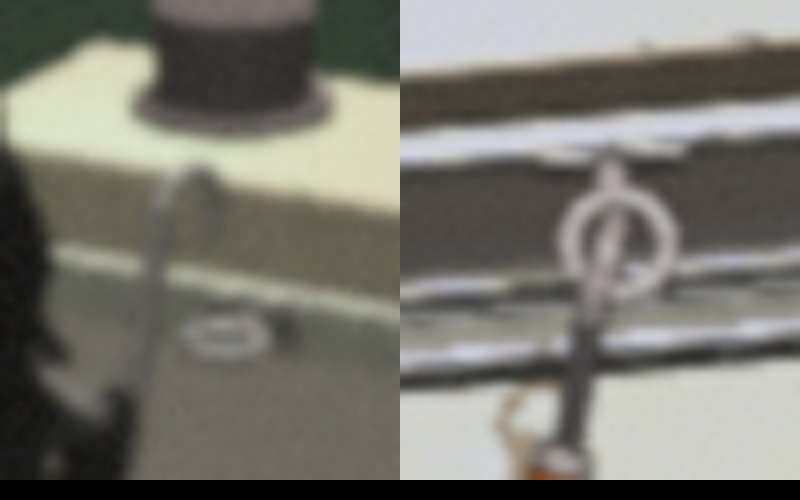

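Scene crop: finger tip at (215,235), eye at (225,338) below it; top crop: hook over the ring, ring centre (619,240), hook slightly left. Model agrees; shift +x and continue down.

{"api": "move_arm", "payload": {"translation": [[0, 0, -0.005], [0.002, -0.001, -0.005], [0.003, -0.001, -0.003], [0.003, 0, 0], [0, 0, 0]], "delta_rot": [[0, 0, 0], [0, 0, 0], [0, 0, 0], [0, 0, 0], [0, 0, 0]]}}

```text
clock: 8.88
tcp_pos: [0.5084, -0.0901, 0.2472]
orientation: [0.145, 0.967, -0.03, 0.21]
ft_force: [0.4, -0.4, -0.9]
width: 0.0175
grip_force: 62.0
```

```bash
python3 -c "
from h import *
st(); delta((.5795,-.1115,.343),-.3,.42)"
```

```text
clock 8.8833
tcp_pos [ 0.5084 -0.0901  0.2472]
ft_force [ 0.4395 -0.3973 -0.8544]
wrist_torque [ 0.14    0.4979 -0.0258]
joints [ 1.8209 -0.3058 -1.5342  2.1946 -0.5229  0.5776  1.8818]
yaw -0.2986 pitch 0.4265 roll 0.0026 tip [ 0.5697 -0.1092  0.3563]
dp [ 0.009  -0.0022 -0.0129] dr [-0.0006  0.007  -0.0026]
```

```bash
cat > jac.py <<'E'
from tst import fk,x,np,R
def jac(q):
    p0,r0=fk(x,q);Jm=np.zeros((6,7))
    for i in range(7):
        d=np.array(q,float);d[i]+=1e-5;p,r=fk(x,d);Jm[:3,i]=(p-p0)/1e-5;Jm[3:,i]=(r*r0.inv()).as_rotvec()/1e-5
    return Jm
if __name__=="__main__":
    np.set_printoptions(suppress=True,precision=2,linewidth=150)
    for q in ([1.8209,-.3058,-1.5342,2.1946,-.5229,.5776,1.8818],[1.3477,-.2788,-1.0947,2.2343,-.3658,.6367,1.7418]):
        Jm=jac(q);u,s,v=np.linalg.svd(Jm);print("sv",s,"null",v[6]);Pi=np.linalg.pinv(Jm)
        print("dq per 10mm x,y,z, .1rad rx ry rz (rows=joints)");print(Pi*np.r_[[.01]*3,[.1]*3])
E
python3 jac.py
```

```text
sv [1.93 1.61 1.32 0.36 0.26 0.09] null [ 0.04 -0.35  0.18 -0.   -0.66  0.19  0.61]
dq per 10mm x,y,z, .1rad rx ry rz (rows=joints)
[[ 0.06 -0.03 -0.05  0.08  0.12  0.01]
 [-0.01 -0.01 -0.    0.09 -0.06  0.07]
 [-0.06  0.01  0.05 -0.05 -0.09 -0.02]
 [-0.02  0.   -0.01 -0.01 -0.08  0.01]
 [-0.01 -0.01  0.01 -0.01  0.03  0.03]
 [ 0.    0.    0.03  0.03  0.14 -0.02]
 [-0.   -0.02 -0.01  0.03 -0.03  0.09]]
sv [1.92 1.72 1.17 0.35 0.27 0.1 ] null [ 0.5  -0.27 -0.3  -0.   -0.54  0.12  0.52]
dq per 10mm x,y,z, .1rad rx ry rz (rows=joints)
[[ 0.04 -0.01 -0.02 -0.04  0.13 -0.06]
 [ 0.02 -0.02 -0.02  0.07  0.03  0.04]
 [-0.05 -0.01  0.03  0.08 -0.14  0.07]
 [-0.02  0.   -0.01 -0.01 -0.08  0.01]
 [ 0.03 -0.01 -0.01 -0.05  0.11 -0.01]
 [-0.01  0.    0.03  0.03  0.11 -0.01]
 [-0.03 -0.01  0.01  0.06 -0.1   0.12]]
```

```bash
cat > ps.py <<'E'
from jac import *
from tst import LO,HI
START=np.array([1.41520623,.50162288,-.42679619,1.55118945,.22080702,1.13829419,-.21027999]);MID=(LO+HI)/2
def run(q,rows,k=0.,post=None,lam=.02,hold=0):
    q=np.array(q,float);p,r=fk(x,q);p=p.copy()
    for t,w in rows:
        p=p+t; r=R.from_rotvec(w)*r
        for it in range(5):
            a,c=fk(x,q);e=np.r_[p-a,(r*c.inv()).as_rotvec()];Jm=jac(q)
            Ji=Jm.T@np.linalg.inv(Jm@Jm.T+lam**2*np.eye(6))
            dq=Ji@e
            if k: dq+=(np.eye(7)-np.linalg.pinv(Jm)@Jm)@(post-q)*k/5
            q=np.clip(q+np.clip(dq,-.15,.15),LO+.004,HI-.004)
        p,r=fk(x,q) 
    return q
if __name__=="__main__":
    np.set_printoptions(suppress=True,precision=2,linewidth=150)
    Z=[0,0,0]
    A=[([-.0006,.002,.0012],[-.003,.01,-.047])]*8+[(Z,Z)]*2
    B=[([.0102,-.001,0],Z)]*4+[([.01,-.001,-.005],Z)]+[([0,0,-.0093],Z)]*3+[(Z,Z)]*2
    C=[([0,0,.008],Z)]*2+[([.005,0,.0065],Z)]*4
    D=[([0,-.015,0],[.002,-.04,0])]*6
    F=[([0,0.027,-.03],[0,0,.103])]*5
    segs=[("D",[1.3936,-.0306,-1.2937,2.2344,-.1947,.6477,1.871],D,[1.177,-.0902,-.7829,2.3637,-.6841,.4925,2.5636]),
    ("C",[1.177,-.0902,-.7829,2.3637,-.6841,.4925,2.5636],C,[1.1904,-.1367,-.7991,2.2724,-.6188,.6049,2.4688]),
    ("A",[1.19,-.137,-.799,2.272,-.619,.605,2.469],A,[1.3477,-.2788,-1.0947,2.2343,-.3658,.6367,1.7418]),
    ("B",[1.3477,-.2788,-1.0947,2.2343,-.3658,.6367,1.7418],B,[1.8197,-.3054,-1.5336,2.1809,-.5015,.5952,1.86])]
    for n,q,rows,qr in segs:
        print(n,"real",np.array(qr))
        for nm,k,po in (("pinv",0,None),("start",.1,START),("mid",.1,MID),("zero",.1,np.zeros(7))):print("  ",nm,run(q,rows,k,po))
E
python3 ps.py
```

```text
D real [ 1.18 -0.09 -0.78  2.36 -0.68  0.49  2.56]
   pinv [ 1.28 -0.07 -0.84  2.36 -0.77  0.49  2.57]
   start [ 1.07 -0.05 -0.64  2.36 -0.74  0.48  2.57]
   mid [ 0.7  -0.04 -0.28  2.36 -0.7   0.46  2.57]
   zero [ 0.75 -0.05 -0.33  2.36 -0.7   0.46  2.57]
C real [ 1.19 -0.14 -0.8   2.27 -0.62  0.6   2.47]
   pinv [ 1.2  -0.14 -0.79  2.28 -0.63  0.61  2.47]
   start [ 0.96 -0.12 -0.58  2.28 -0.56  0.59  2.4 ]
   mid [ 0.51 -0.1  -0.17  2.28 -0.46  0.56  2.31]
   zero [ 0.58 -0.1  -0.23  2.28 -0.48  0.56  2.33]
A real [ 1.35 -0.28 -1.09  2.23 -0.37  0.64  1.74]
   pinv [ 1.39 -0.31 -1.11  2.23 -0.42  0.65  1.79]
   start [ 0.87 -0.15 -0.73  2.23 -0.05  0.61  1.44]
   mid [ 0.25 -0.11 -0.16  2.23  0.13  0.61  1.27]
   zero [ 0.4  -0.11 -0.3   2.23  0.09  0.61  1.3 ]
B real [ 1.82 -0.31 -1.53  2.18 -0.5   0.6   1.86]
   pinv [ 1.89 -0.2  -1.54  2.18 -0.29  0.53  1.65]
   start [ 1.14  0.09 -1.12  2.18  0.37  0.54  1.04]
   mid [ 0.53  0.05 -0.47  2.18  0.23  0.52  1.16]
   zero [ 0.57  0.05 -0.51  2.18  0.24  0.52  1.16]
```

```bash
cat > plan.py <<'E'
from ps import *
from tst import rot,TIP
import multiprocessing as mp
def goto(q,P,Rt,lam=.02,step=(.02,.05)):
    """straight pinv move to pose; returns q, min margin, err, rows"""
    p,r=fk(x,q);dv=(Rt*r.inv()).as_rotvec();n=int(max(np.linalg.norm(P-p)/step[0],np.linalg.norm(dv)/step[1]))+1;mm=9;mx=0
    for k in range(1,n+1):
        pt=p+(P-p)*k/n;rt=R.from_rotvec(dv*k/n)*r
        for it in range(2):
            a,c=fk(x,q);e=np.r_[pt-a,(rt*c.inv()).as_rotvec()];Jm=jac(q)
            dq=Jm.T@np.linalg.solve(Jm@Jm.T+lam**2*np.eye(6),e);mx=max(mx,abs(dq).max())
            q=np.clip(q+np.clip(dq,-.15,.15),LO+.004,HI-.004)
        mm=min(mm,np.minimum(q-LO,HI-q).min())
    a,c=fk(x,q);return q,mm,np.abs(np.r_[10*(P-a),(Rt*c.inv()).as_rotvec()]).max(),n
def tp(tip,yaw,pitch):
    r=rot(yaw,pitch,1);return np.array(tip)-r.apply(TIP),r
Q0=np.array([1.8209,-.3058,-1.5342,2.1946,-.5229,.5776,1.8818])
def trial(seed):
    g=np.random.default_rng(seed);q=Q0.copy();W=[]
    P0=np.array([.44,-.08,.26]);q,_,e,_=goto(q,P0,rot(-.3,.43,1));W.append((P0,-.3,.43,q.round(2),round(e,2)))
    if e>.3:return None
    mm=9
    for i in range(g.integers(1,4)):
        P=np.array([g.uniform(.38,.47),g.uniform(-.15,.2),g.uniform(.2,.36)]);y,pt=g.uniform(-.6,.4),g.uniform(0,.45)
        q,m,e,_=goto(q,P,rot(y,pt,1));W.append((P.round(3),round(y,2),round(pt,2),q.round(2),round(e,2)))
        if e>.1:return None
        mm=min(mm,m)
    y=g.uniform(-.3,.1);pt=g.uniform(.36,.48);
    for t in ((.52,-.105,.385),(.58,-.1115,.37),(.58,-.1115,.31),(.58,-.1115,.2)):
        P,r=tp(t,y,pt);q,m,e,_=goto(q,P,r);W.append((P.round(3),round(y,2),round(pt,2),q.round(2),round(e,2)));mm=min(mm,m)
        if e>.05:return None
    return mm,W
if __name__=="__main__":
    with mp.Pool() as po: rs=[r for r in po.imap_unordered(trial,range(600)) if r]
    rs.sort(key=lambda r:-r[0]);print(mp.cpu_count(),len(rs))
    for mm,W in rs[:4]:
        print(round(mm,3))
        for w in W:print("  ",*w)
E
time timeout 560 python3 plan.py
```

```text
4 91
0.036
   [ 0.44 -0.08  0.26] -0.3 0.43 [ 1.35 -0.31 -1.03  2.31 -0.55  0.66  1.93] 0.11
   [ 0.422 -0.11   0.218] -0.12 0.22 [ 1.59 -0.05 -1.31  2.23 -0.14  0.71  1.83] 0.0
   [ 0.457 -0.056  0.238] -0.41 0.06 [ 1.14  0.24 -1.21  2.04  0.3   0.99  0.95] 0.0
   [0.409 0.113 0.225] 0.0 0.26 [ 1.01 -0.23 -1.24  2.26 -0.25  0.71  1.49] 0.0
   [ 0.449 -0.11   0.28 ] 0.06 0.37 [ 0.99 -0.13 -0.62  2.19 -0.35  0.76  2.21] 0.0
   [ 0.509 -0.116  0.265] 0.06 0.37 [ 0.97  0.04 -0.71  2.1  -0.16  0.68  2.01] 0.0
   [ 0.509 -0.116  0.205] 0.06 0.37 [ 0.92  0.15 -0.7   2.17 -0.05  0.52  1.92] 0.0
   [ 0.509 -0.116  0.095] 0.06 0.37 [ 0.71  0.36 -0.5   2.25  0.2   0.23  1.72] 0.0
0.035
   [ 0.44 -0.08  0.26] -0.3 0.43 [ 1.35 -0.31 -1.03  2.31 -0.55  0.66  1.93] 0.11
   [ 0.452 -0.139  0.207] 0.29 0.36 [ 1.36  0.1  -0.97  2.22 -0.27  0.61  2.47] 0.0
   [ 0.453 -0.097  0.278] -0.12 0.39 [ 1.36 -0.27 -0.98  2.23 -0.5   0.74  2.12] 0.0
   [ 0.513 -0.103  0.263] -0.12 0.39 [ 1.68 -0.   -1.49  2.14 -0.07  0.61  1.69] 0.03
   [ 0.513 -0.103  0.203] -0.12 0.39 [ 1.23  0.21 -1.15  2.2   0.39  0.48  1.2
[... 535 characters left out ...]
02  0.093] -0.14 0.39 [ 0.71  0.38 -0.62  2.29  0.92  0.24  0.73] 0.0
0.034
   [ 0.44 -0.08  0.26] -0.3 0.43 [ 1.35 -0.31 -1.03  2.31 -0.55  0.66  1.93] 0.11
   [ 0.451 -0.115  0.246] 0.1 0.17 [ 1.45  0.13 -1.27  2.09  0.09  0.86  1.81] 0.0
   [0.459 0.196 0.258] -0.44 0.05 [ 0.47  0.31 -1.12  1.91  0.36  1.1   0.34] 0.0
   [ 0.45  -0.111  0.28 ] 0.09 0.37 [ 1.04 -0.14 -0.66  2.19 -0.38  0.76  2.27] 0.0
   [ 0.51  -0.118  0.265] 0.09 0.37 [ 1.02  0.04 -0.75  2.1  -0.18  0.67  2.05] 0.0
   [ 0.51  -0.118  0.205] 0.09 0.37 [ 0.97  0.15 -0.74  2.17 -0.06  0.51  1.96] 0.0
   [ 0.51  -0.118  0.095] 0.09 0.37 [ 0.74  0.37 -0.53  2.25  0.19  0.22  1.76] 0.0
real	0m6.424s
user	0m24.247s
sys	0m0.212s
```

```bash
sed -i 's/g.uniform(-.3,.1);pt=g.uniform(.36,.48)/g.uniform(-.42,.1);pt=g.uniform(.3,.42)/; s/range(600)/range(8000)/; s/rs\[:4\]/rs[:3]/' plan.py; timeout 560 python3 plan.py
```

```text
4 2471
0.051
   [ 0.44 -0.08  0.26] -0.3 0.43 [ 1.35 -0.31 -1.03  2.31 -0.55  0.66  1.93] 0.11
   [ 0.423 -0.149  0.2  ] -0.07 0.32 [ 1.49  0.01 -1.1   2.29 -0.2   0.55  2.04] 0.0
   [ 0.443 -0.103  0.284] -0.02 0.31 [ 1.42 -0.23 -1.02  2.16 -0.43  0.85  2.18] 0.0
   [ 0.503 -0.11   0.269] -0.02 0.31 [ 1.5   0.11 -1.35  2.07  0.07  0.74  1.68] 0.01
   [ 0.503 -0.11   0.209] -0.02 0.31 [ 1.27  0.24 -1.16  2.14  0.31  0.61  1.47] 0.0
   [ 0.503 -0.11   0.099] -0.02 0.31 [ 0.9   0.41 -0.79  2.23  0.66  0.37  1.16] 0.0
0.05
   [ 0.44 -0.08  0.26] -0.3 0.43 [ 1.35 -0.31 -1.03  2.31 -0.55  0.66  1.93] 0.11
   [ 0.453 -0.131  0.214] -0.01 0.16 [ 1.39  0.25 -1.25  2.11  0.29  0.8   1.55] 0.0
   [0.45  0.074 0.206] -0.44 0.17 [ 0.75  0.2  -1.13  2.14  0.4   0.83  0.51] 0.0
   [ 0.448 -0.092  0.281] -0.18 0.35 [ 1.04 -0.18 -0.77  2.2  -0.25  0.74  1.81] 0.0
   [ 0.508 -0.099  0.266] -0.18 0.35 [ 1.07  0.02 -0.92  2.1   0.02  0.68  1.53] 0.0
   [ 0.508 -0.099  0.206] -0.18 0.35 [ 0.98  0.15 -0.89  2.18  0.25  0.53  1.32] 0.0
   [ 0.508 -0.099  0.096] -0.18 0.35 [ 0.64  0.36 -0.55  2.26  0.69  0.29  0.9 ] 0.0
0.047
   [ 0.44 -0.08  0.26] -0.3 0.43 [ 1.35 -0.31 -1.03  2.31 -0.55  0.66  1.93] 0.11
   [ 0.465 -0.122  0.202] 0.08 0.29 [ 1.4   0.19 -1.2   2.19  0.14  0.61  1.78] 0.0
   [ 0.414 -0.009  0.242] -0.27 0.02 [ 1.14  0.09 -1.21  2.09  0.11  1.    1.17] 0.0
   [0.432 0.023 0.218] 0.14 0.23 [ 1.16 -0.08 -1.19  2.25 -0.16  0.7   1.79] 0.0
   [ 0.452 -0.092  0.279] -0.19 0.38 [ 1.21 -0.23 -0.9   2.22 -0.35  0.72  1.89] 0.0
   [ 0.512 -0.098  0.264] -0.19 0.38 [ 1.34  0.02 -1.2   2.13  0.04  0.63  1.5 ] 0.0
   [ 0.512 -0.098  0.204] -0.19 0.38 [ 1.14  0.19 -1.08  2.2   0.39  0.5   1.17] 0.0
   [ 0.512 -0.098  0.094] -0.19 0.38 [ 0.68  0.37 -0.6   2.28  0.91  0.27  0.67] 0.0
```

{"api": "move_arm", "payload": {"translation": [[-0.01, 0.001, 0.003], [-0.015, 0.002, 0.003], [-0.015, 0.002, 0.003], [-0.015, 0.002, 0.003], [-0.013, 0.002, 0.002], [0, 0, 0]], "delta_rot": [[0, 0, 0], [0, 0, 0], [0, 0, 0], [0, 0, 0], [0, 0, 0], [0, 0, 0]]}}

```text
clock: 9.38
tcp_pos: [0.4385, -0.0789, 0.2604]
orientation: [0.143, 0.967, -0.029, 0.208]
ft_force: [1.0, 0.1, -1.8]
width: 0.0171
grip_force: 62.1
```

```bash
cat >> h.py <<'E'
def dto(p,yaw,pitch):
    s=robot.read_state(); v=(rot(yaw,pitch)*R.from_quat(s["orientation"]).inv()).as_rotvec(); d=np.array(p)-s["tcp_pos"]
    print("dp",d.round(4),"dr",v.round(4),"n>=",max(np.linalg.norm(v)/.05,np.linalg.norm(d)/.02))
E
cat > sc.py <<'E'
from plan import *
from h import robot
import sys
# simulate from live joints through waypoints [(P,yaw,pitch)...]
q=np.array(robot.read_state()["joints"]); print(q.round(3))
for P,y,pt in eval(sys.argv[1]):
    q,m,e,n=goto(q,np.array(P),rot(y,pt,1)); print(P,y,pt,q.round(2),"m",round(m,3),"e",round(e,3),n)
E
python3 sc.py "[((.453,-.131,.214),-.01,.16),((.45,.074,.206),-.44,.17),((.448,-.092,.281),-.18,.35),((.508,-.099,.266),-.18,.35),((.508,-.099,.206),-.18,.35),((.508,-.099,.096),-.18,.35)]"
python3 -c "
from h import *
dto((.453,-.131,.214),-.01,.16)"
```

```text
[ 1.205 -0.306 -0.966  2.313 -0.388  0.607  1.759]
(0.453, -0.131, 0.214) -0.01 0.16 [ 1.29  0.2  -1.11  2.11  0.2   0.79  1.63] m 0.056 e 0.0 8
(0.45, 0.074, 0.206) -0.44 0.17 [ 0.71  0.18 -1.08  2.14  0.38  0.83  0.53] m 0.257 e 0.0 11
(0.448, -0.092, 0.281) -0.18 0.35 [ 0.98 -0.18 -0.72  2.2  -0.23  0.73  1.78] m 0.135 e 0.0 10
(0.508, -0.099, 0.266) -0.18 0.35 [ 1.    0.02 -0.85  2.11  0.02  0.67  1.53] m 0.181 e 0.0 4
(0.508, -0.099, 0.206) -0.18 0.35 [ 0.93  0.14 -0.83  2.18  0.22  0.53  1.35] m 0.241 e 0.0 4
(0.508, -0.099, 0.096) -0.18 0.35 [ 0.6   0.35 -0.51  2.27  0.66  0.27  0.93] m 0.08 e 0.0 6
dp [ 0.0145 -0.0521 -0.0464] dr [0.0366 0.2624 0.2821] n>= 7.739950661301851
```

Good; follow this path.

{"api": "move_arm", "payload": {"translation": [[0.0018, -0.0065, -0.0058], [0.0018, -0.0065, -0.0058], [0.0018, -0.0065, -0.0058], [0.0018, -0.0065, -0.0058], [0.0018, -0.0065, -0.0058], [0.0018, -0.0065, -0.0058], [0.0018, -0.0065, -0.0058], [0.0018, -0.0065, -0.0058], [0, 0, 0]], "delta_rot": [[0.0046, 0.033, 0.035], [0.0046, 0.033, 0.035], [0.0046, 0.033, 0.035], [0.0046, 0.033, 0.035], [0.0046, 0.033, 0.035], [0.0046, 0.033, 0.035], [0.0046, 0.033, 0.035], [0.0046, 0.033, 0.035], [0, 0, 0]]}}

```text
clock: 10.13
tcp_pos: [0.4562, -0.1353, 0.2145]
orientation: [0.009, 0.997, 0.0, 0.081]
ft_force: [1.1, -0.8, -1.6]
width: 0.0172
grip_force: 61.9
```

```bash
python3 sc.py "[((.45,.074,.206),-.44,.17),((.448,-.092,.281),-.18,.35),((.508,-.099,.266),-.18,.35),((.508,-.099,.206),-.18,.35),((.508,-.099,.096),-.18,.35)]"
python3 -c "
from h import *
dto((.45,.074,.206),-.44,.17)"
```

```text
[ 1.29   0.211 -1.118  2.101  0.222  0.798  1.604]
(0.45, 0.074, 0.206) -0.44 0.17 [ 0.71  0.18 -1.08  2.14  0.38  0.83  0.53] m 0.26 e 0.0 11
(0.448, -0.092, 0.281) -0.18 0.35 [ 0.98 -0.18 -0.72  2.2  -0.23  0.73  1.78] m 0.134 e 0.0 10
(0.508, -0.099, 0.266) -0.18 0.35 [ 1.    0.02 -0.85  2.11  0.02  0.67  1.53] m 0.18 e 0.0 4
(0.508, -0.099, 0.206) -0.18 0.35 [ 0.93  0.14 -0.83  2.18  0.22  0.53  1.34] m 0.241 e 0.0 4
(0.508, -0.099, 0.096) -0.18 0.35 [ 0.61  0.35 -0.51  2.27  0.66  0.27  0.93] m 0.08 e 0.0 6
dp [-0.0062  0.2093 -0.0085] dr [-0.0043 -0.0075 -0.4213] n>= 10.478020405184092
```

{"api": "move_arm", "payload": {"translation": [[0, 0.0174, -0.001], [-0.001, 0.0175, -0.001], [0, 0.0174, -0.001], [-0.001, 0.0174, -0.001], [0, 0.0175, -0.001], [-0.001, 0.0174, -0.001], [0, 0.0174, -0.001], [-0.001, 0.0175, -0.001], [0, 0.0174, 0], [-0.001, 0.0174, 0], [0, 0.0175, 0], [-0.001, 0.0174, 0], [0, 0, 0]], "delta_rot": [[0, 0, -0.035], [0, 0, -0.035], [0, 0, -0.035], [0, 0, -0.035], [0, 0, -0.035], [0, 0, -0.035], [0, 0, -0.035], [0, 0, -0.035], [0, 0, -0.035], [0, 0, -0.035], [0, 0, -0.035], [0, 0, -0.035], [0, 0, 0]]}}

```text
clock: 11.22
tcp_pos: [0.4487, 0.0806, 0.2078]
orientation: [0.215, 0.973, -0.016, 0.079]
ft_force: [0.6, -0.1, -1.7]
width: 0.0175
grip_force: 62.0
```

```bash
python3 sc.py "[((.448,-.092,.281),-.18,.35),((.508,-.099,.266),-.18,.35),((.508,-.099,.206),-.18,.35),((.508,-.099,.096),-.18,.35)]"
python3 -c "
from h import *
dto((.448,-.092,.281),-.18,.35)"
```

```text
[ 0.703  0.186 -1.102  2.132  0.38   0.846  0.512]
(0.448, -0.092, 0.281) -0.18 0.35 [ 0.99 -0.18 -0.73  2.2  -0.23  0.73  1.79] m 0.133 e 0.0 10
(0.508, -0.099, 0.266) -0.18 0.35 [ 1.01  0.02 -0.86  2.11  0.02  0.67  1.53] m 0.179 e 0.0 4
(0.508, -0.099, 0.206) -0.18 0.35 [ 0.94  0.14 -0.84  2.18  0.22  0.53  1.34] m 0.241 e 0.0 4
(0.508, -0.099, 0.096) -0.18 0.35 [ 0.61  0.35 -0.51  2.27  0.66  0.27  0.93] m 0.081 e 0.0 6
dp [-0.0007 -0.1726  0.0732] dr [-0.0594 -0.1791  0.2529] n>= 9.372356305923624
```

{"api": "move_arm", "payload": {"translation": [[0, -0.0173, 0.0073], [0, -0.0173, 0.0073], [0, -0.0173, 0.0073], [0, -0.0173, 0.0073], [0, -0.0173, 0.0073], [0, -0.0173, 0.0073], [0, -0.0173, 0.0073], [0, -0.0173, 0.0073], [0, -0.0173, 0.0073], [0, -0.0173, 0.0073], [0, 0, 0], [0, 0, 0]], "delta_rot": [[-0.006, -0.018, 0.0253], [-0.006, -0.018, 0.0253], [-0.006, -0.018, 0.0253], [-0.006, -0.018, 0.0253], [-0.006, -0.018, 0.0253], [-0.006, -0.018, 0.0253], [-0.006, -0.018, 0.0253], [-0.006, -0.018, 0.0253], [-0.006, -0.018, 0.0253], [-0.006, -0.018, 0.0253], [0, 0, 0], [0, 0, 0]]}}

```text
clock: 12.22
tcp_pos: [0.4484, -0.0981, 0.2802]
orientation: [0.091, 0.98, -0.019, 0.174]
ft_force: [-0.3, 0.4, -1.2]
width: 0.0169
grip_force: 62.1
```

```bash
python3 sc.py "[((.508,-.099,.266),-.18,.35),((.508,-.099,.206),-.18,.35),((.508,-.099,.096),-.18,.35)]"
python3 -c "
from h import *
st();delta((.5805,-.1115,.37),-.18,.36)"
```

```text
[ 1.009 -0.179 -0.764  2.211 -0.204  0.716  1.747]
(0.508, -0.099, 0.266) -0.18 0.35 [ 1.03  0.02 -0.88  2.11  0.02  0.67  1.53] m 0.179 e 0.0 4
(0.508, -0.099, 0.206) -0.18 0.35 [ 0.96  0.14 -0.86  2.18  0.23  0.53  1.33] m 0.241 e 0.0 4
(0.508, -0.099, 0.096) -0.18 0.35 [ 0.62  0.35 -0.53  2.27  0.68  0.27  0.91] m 0.084 e 0.0 6
clock 12.2167
tcp_pos [ 0.4484 -0.0981  0.2802]
ft_force [-0.3438  0.3659 -1.1625]
wrist_torque [0.1405 0.4101 0.0158]
joints [ 1.0087 -0.1786 -0.764   2.2108 -0.2044  0.7164  1.7471]
yaw -0.1847 pitch 0.3516 roll -0.0051 tip [ 0.5195 -0.111   0.3841]
dp [ 0.0619 -0.0006 -0.0147] dr [ 0.0035 -0.0091  0.0065]
```

{"api": "move_arm", "payload": {"translation": [[0.0125, 0, -0.003], [0.0125, 0, -0.002], [0.0125, 0, 0], [0.0125, 0, 0], [0.0115, 0, 0], [0, 0, -0.008], [0, 0, -0.01], [0, 0, -0.008], [0, 0, 0], [0, 0, 0]], "delta_rot": [[0, 0, 0], [0, 0, 0], [0, 0, 0], [0, 0, 0], [0, 0, 0], [0, 0, 0], [0, 0, 0], [0, 0, 0], [0, 0, 0], [0, 0, 0]]}}

```text
clock: 13.05
tcp_pos: [0.5089, -0.0962, 0.2477]
orientation: [0.089, 0.981, -0.018, 0.172]
ft_force: [0.1, -0.1, -1.8]
width: 0.0169
grip_force: 62.0
```

Run:
```python
from h import *
s,Rm=st()
tip=s["tcp_pos"]+Rm@TIP
print(proj("top",tip),proj("scene",tip))
o=np.zeros((500,800,3),np.uint8)
for i,(n,x0,y0) in enumerate((("scene",305,160),("top",305,195))):
    im=robot.get_image(n)["image"][:,:,::-1]; cv2.imwrite(f"pics/{n}5.png",im)
    o[:480,i*400:i*400+400]=cv2.resize(im[y0:y0+60,x0:x0+50],(400,480),interpolation=cv2.INTER_CUBIC)
cv2.imwrite("pics/c5.png",o)
```

```text
clock 13.05
tcp_pos [ 0.5089 -0.0962  0.2477]
ft_force [ 0.127  -0.0886 -1.7842]
wrist_torque [0.0814 0.4285 0.0202]
joints [ 0.9983  0.0549 -0.894   2.1366  0.1197  0.6267  1.4171]
yaw -0.1808 pitch 0.3477 roll -0.0038 tip [ 0.5804 -0.109   0.3513]
[331.38667713 222.48073309] [332.70933533 191.7522193 ]
```

View pics/c5.png

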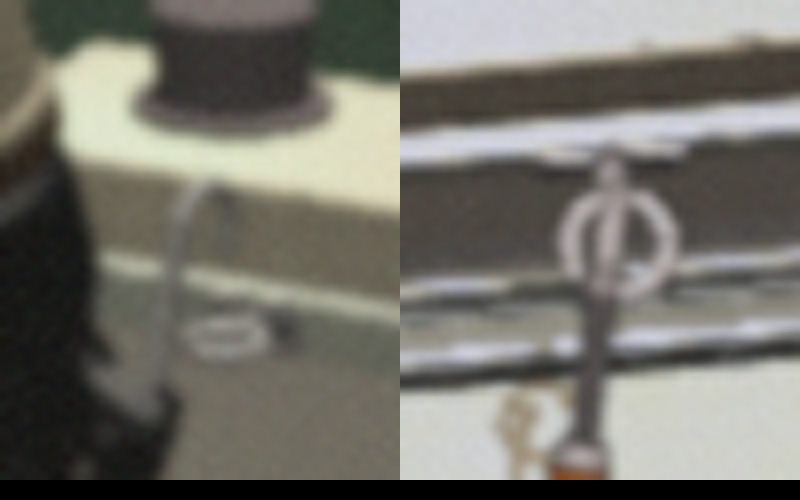

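Scene crop: finger tip at (228,255) directly above eye (228,338). Top crop: hook over ring, ~9 crop px left of its centre (619,240). Shift −2.5 mm in y and lower by feel.

{"api": "move_arm", "payload": {"translation": [[0.001, -0.0025, -0.005], [0, 0, -0.008], [0, 0, -0.007], [0, 0, -0.006], [-0.001, 0, -0.005], [-0.001, 0, -0.005], [0, 0, 0], [0, 0, 0]], "delta_rot": [[0, 0, 0], [0, 0, 0], [0, 0, 0], [0, 0, 0], [0, 0, 0], [0, 0, 0], [0, 0, 0], [0, 0, 0]]}}

```text
clock: 13.82
tcp_pos: [0.5088, -0.0993, 0.2122]
orientation: [0.089, 0.981, -0.018, 0.173]
ft_force: [0.1, 0.1, -1.0]
width: 0.0171
grip_force: 62.0
```

```bash
python3 -c "
from h import *
st()"
```

```text
clock 13.8167
tcp_pos [ 0.5088 -0.0993  0.2122]
ft_force [ 0.0882  0.0526 -1.0317]
wrist_torque [ 0.059   0.4058 -0.0108]
joints [ 0.9535  0.1252 -0.8694  2.1774  0.2443  0.5466  1.3062]
yaw -0.1811 pitch 0.3489 roll -0.0042 tip [ 0.5802 -0.112   0.316 ]
```

{"api": "move_arm", "payload": {"translation": [[-0.001, 0, -0.004], [-0.001, 0, -0.004], [-0.001, 0, -0.004], [0, 0, -0.003], [0, 0, -0.003], [0, 0, 0], [0, 0, 0]], "delta_rot": [[0, 0, 0], [0, 0, 0], [0, 0, 0], [0, 0, 0], [0, 0, 0], [0, 0, 0], [0, 0, 0]]}}

```text
clock: 14.4
tcp_pos: [0.5059, -0.0993, 0.1943]
orientation: [0.089, 0.981, -0.018, 0.173]
ft_force: [0.2, -0.5, -0.4]
width: 0.017
grip_force: 62.0
```

```bash
cat >> h.py <<'E'
def sash():
    """sash bottom-rail + eye vertical shift (px) in scene vs the start picture, by template matching"""
    a=cv2.imread("pics/scene0.png");b=robot.get_image("scene")["image"][:,:,::-1].copy();out={}
    for n,(u0,v0,w,h) in {"eye":(324,195,22,14),"railR":(355,190,25,20),"botR":(345,238,35,30),"botL":(304,236,25,20)}.items():
        t=a[v0:v0+h,u0:u0+w]; s=b[v0-8:v0+h+60,u0-6:u0+w+6]
        m=cv2.matchTemplate(s,t,cv2.TM_CCOEFF_NORMED);_,c,_,l=cv2.minMaxLoc(m);out[n]=(l[0]-6,l[1]-8,round(c,2))
    print(out); return b
E
python3 -c "
from h import *
st();sash()"
```

```text
clock 14.4
tcp_pos [ 0.5059 -0.0993  0.1943]
ft_force [ 0.1786 -0.4675 -0.4109]
wrist_torque [0.1021 0.4036 0.0076]
joints [ 0.9246  0.154  -0.8475  2.2021  0.3055  0.5061  1.2489]
yaw -0.1811 pitch 0.3491 roll -0.0042 tip [ 0.5773 -0.1121  0.2981]
{'eye': (0, 0, 0.96), 'railR': (0, 0, 0.99), 'botR': (0, 0, 0.99), 'botL': (-6, 29, 0.45)}
```

{"api": "move_arm", "payload": {"translation": [[0, 0, -0.003], [0, 0, -0.003], [0, 0, -0.003], [0, 0, -0.003], [0, 0, -0.003], [0, 0, 0], [0, 0, 0]], "delta_rot": [[0, 0, 0], [0, 0, 0], [0, 0, 0], [0, 0, 0], [0, 0, 0], [0, 0, 0], [0, 0, 0]]}}

```text
clock: 15.03
tcp_pos: [0.5056, -0.0993, 0.1791]
orientation: [0.089, 0.981, -0.018, 0.172]
ft_force: [0.5, 0.8, -1.1]
width: 0.0172
grip_force: 62.0
```

```bash
python3 -c "
from h import *
st();sash()"
```

```text
clock 15.0333
tcp_pos [ 0.5056 -0.0993  0.1791]
ft_force [ 0.4676  0.8412 -1.1438]
wrist_torque [0.0801 0.4156 0.0116]
joints [ 0.8892  0.1833 -0.8192  2.2172  0.3678  0.4749  1.1898]
yaw -0.1812 pitch 0.3486 roll -0.0043 tip [ 0.577  -0.1121  0.2829]
{'eye': (0, 4, 0.93), 'railR': (-1, 4, 0.93), 'botR': (0, 4, 0.75), 'botL': (-5, 30, 0.45)}
```

{"api": "move_arm", "payload": {"translation": [[0, 0, -0.002], [0, 0, -0.0025], [0, 0, -0.0025], [0, 0, -0.0025], [0, 0, -0.0025], [0, 0, -0.0025], [0, 0, -0.0025], [0, 0, -0.0025], [0, 0, -0.0025], [0, 0, -0.0025], [0, 0, -0.0025], [0, 0, -0.0025], [0, 0, -0.0015]], "delta_rot": [[0, 0, 0], [0, 0, 0], [0, 0, 0], [0, 0, 0], [0, 0, 0], [0, 0, 0], [0, 0, 0], [0, 0, 0], [0, 0, 0], [0, 0, 0], [0, 0, 0], [0, 0, 0], [0, 0, 0]]}}

```text
clock: 16.17
tcp_pos: [0.5058, -0.0995, 0.1482]
orientation: [0.09, 0.981, -0.018, 0.173]
ft_force: [0.9, -0.2, -1.0]
width: 0.0174
grip_force: 62.2
```

```bash
python3 -c "
from h import *
st();sash()"
```

```text
clock 16.1667
tcp_pos [ 0.5058 -0.0995  0.1482]
ft_force [ 0.8842 -0.2338 -0.9505]
wrist_torque [-0.008   0.2902 -0.0612]
joints [ 0.8025  0.2409 -0.7405  2.2449  0.501   0.4095  1.0626]
yaw -0.1813 pitch 0.3492 roll -0.0045 tip [ 0.5772 -0.1122  0.252 ]
{'eye': (0, 14, 0.94), 'railR': (-1, 14, 0.93), 'botR': (1, 13, 0.76), 'botL': (2, 33, 0.42)}
```

{"api": "move_arm", "payload": {"translation": [[0, 0, -0.001], [0, 0, -0.001], [0, 0, -0.001], [0, 0, -0.001], [0, 0, -0.001], [0, 0, -0.001], [0, 0, -0.001], [0, 0, -0.001], [0, 0, -0.001], [0, 0, -0.001], [0, 0, -0.001], [0, 0, -0.001]], "delta_rot": [[0, 0, 0], [0, 0, 0], [0, 0, 0], [0, 0, 0], [0, 0, 0], [0, 0, 0], [0, 0, 0], [0, 0, 0], [0, 0, 0], [0, 0, 0], [0, 0, 0], [0, 0, 0]]}}

```text
clock: 17.22
tcp_pos: [0.506, -0.0995, 0.1365]
orientation: [0.09, 0.981, -0.018, 0.173]
ft_force: [-0.9, 0.5, 0.7]
width: 0.0169
grip_force: 62.1
```

```bash
python3 -c "
from h import *
st();sash()"
```

```text
clock 17.2167
tcp_pos [ 0.506  -0.0995  0.1365]
ft_force [-0.9463  0.4928  0.7484]
wrist_torque [ 0.0503  0.3003 -0.0373]
joints [ 0.7649  0.2618 -0.7037  2.2543  0.5528  0.3842  1.0125]
yaw -0.1813 pitch 0.3496 roll -0.0045 tip [ 0.5773 -0.1122  0.2402]
{'eye': (0, 17, 0.88), 'railR': (0, 18, 0.92), 'botR': (0, -1, 0.68), 'botL': (4, 34, 0.41)}
```

{"api": "move_arm", "payload": {"translation": [[0, 0, -0.0008], [0, 0, -0.0008], [0, 0, -0.0008], [0, 0, -0.0008], [0, 0, -0.0008], [0, 0, -0.0008], [0, 0, -0.0008], [0, 0, -0.0008], [0, 0, -0.0008], [0, 0, -0.0008], [0, 0, -0.0008], [0, 0, -0.0008]], "delta_rot": [[0, 0, 0], [0, 0, 0], [0, 0, 0], [0, 0, 0], [0, 0, 0], [0, 0, 0], [0, 0, 0], [0, 0, 0], [0, 0, 0], [0, 0, 0], [0, 0, 0], [0, 0, 0]]}}

```text
clock: 18.27
tcp_pos: [0.5062, -0.0995, 0.1271]
orientation: [0.09, 0.981, -0.018, 0.173]
ft_force: [-0.7, -0.4, 1.8]
width: 0.0171
grip_force: 62.3
```

```bash
python3 -c "
from h import *
st();sash()"; python3 sc.py "[((.506,-.0995,.11),-.181,.349),((.506,-.0995,.098),-.181,.349)]"
```

```text
clock 18.2667
tcp_pos [ 0.5062 -0.0995  0.1271]
ft_force [-0.7114 -0.3772  1.7698]
wrist_torque [ 0.0148  0.0996 -0.0018]
joints [ 0.7327  0.2784 -0.6712  2.2614  0.5952  0.3633  0.9713]
yaw -0.1813 pitch 0.35 roll -0.0045 tip [ 0.5775 -0.1122  0.2309]
{'eye': (0, 20, 0.92), 'railR': (0, 21, 0.91), 'botR': (0, -1, 0.67), 'botL': (6, 34, 0.41)}
[ 0.733  0.279 -0.671  2.262  0.595  0.363  0.971]
(0.506, -0.0995, 0.11) -0.181 0.349 [ 0.7   0.33 -0.62  2.26  0.65  0.32  0.94] m 0.125 e 0.0 2
(0.506, -0.0995, 0.098) -0.181 0.349 [ 0.66  0.35 -0.57  2.27  0.7   0.29  0.89] m 0.095 e 0.0 1
```

{"api": "move_arm", "payload": {"translation": [[0, 0, -0.0007], [0, 0, -0.0007], [0, 0, -0.0007], [0, 0, -0.0007], [0, 0, -0.0007], [0, 0, -0.0007], [0, 0, -0.0007], [0, 0, -0.0007]], "delta_rot": [[0, 0, 0], [0, 0, 0], [0, 0, 0], [0, 0, 0], [0, 0, 0], [0, 0, 0], [0, 0, 0], [0, 0, 0]]}}

```text
clock: 18.98
tcp_pos: [0.5061, -0.0995, 0.1214]
orientation: [0.09, 0.981, -0.018, 0.173]
ft_force: [0.0, 0.3, 1.4]
width: 0.0171
grip_force: 62.3
```

{"api": "move_arm", "payload": {"translation": [[0, 0, -0.0007], [0, 0, -0.0007], [0, 0, -0.0007], [0, 0, -0.0007]], "delta_rot": [[0, 0, 0], [0, 0, 0], [0, 0, 0], [0, 0, 0]]}}

```text
clock: 19.32
tcp_pos: [0.5061, -0.0995, 0.1186]
orientation: [0.09, 0.981, -0.018, 0.173]
ft_force: [0.1, -0.1, 2.7]
width: 0.0171
grip_force: 62.3
```

{"api": "move_arm", "payload": {"translation": [[0, 0, -0.0007], [0, 0, -0.0007], [0, 0, -0.0007]], "delta_rot": [[0, 0, 0], [0, 0, 0], [0, 0, 0]]}}

```text
clock: 19.57
tcp_pos: [0.5061, -0.0995, 0.1165]
orientation: [0.09, 0.981, -0.018, 0.173]
ft_force: [0.2, -0.9, 1.7]
width: 0.0173
grip_force: 62.3
```

{"api": "move_arm", "payload": {"translation": [[0, 0, -0.0006], [0, 0, -0.0006], [0, 0, -0.0006]], "delta_rot": [[0, 0, 0], [0, 0, 0], [0, 0, 0]]}}

```text
clock: 19.82
tcp_pos: [0.5061, -0.0995, 0.1147]
orientation: [0.09, 0.981, -0.018, 0.173]
ft_force: [0.6, 0.4, 2.4]
width: 0.0173
grip_force: 62.3
```

{"api": "move_arm", "payload": {"translation": [[0, 0, -0.0006], [0, 0, -0.0006], [0, 0, -0.0006]], "delta_rot": [[0, 0, 0], [0, 0, 0], [0, 0, 0]]}}

```text
clock: 20.07
tcp_pos: [0.5063, -0.0995, 0.113]
orientation: [0.09, 0.981, -0.018, 0.173]
ft_force: [0.5, -0.7, 4.0]
width: 0.0166
grip_force: 62.7
```

```bash
python3 -c "
from h import *
st();sash()"
```

```text
clock 20.0667
tcp_pos [ 0.5063 -0.0995  0.113 ]
ft_force [ 0.5443 -0.6759  4.0402]
wrist_torque [-0.0953 -0.3867 -0.056 ]
joints [ 0.6822  0.3024 -0.6189  2.2713  0.6586  0.3318  0.9089]
yaw -0.1813 pitch 0.3502 roll -0.0044 tip [ 0.5775 -0.1122  0.2169]
{'eye': (0, 25, 0.87), 'railR': (-1, 25, 0.92), 'botR': (0, -1, 0.68), 'botL': (6, 35, 0.38)}
```

{"api": "move_arm", "payload": {"translation": [[0, 0, -0.0005], [0, 0, -0.0005], [0, 0, -0.0005]], "delta_rot": [[0, 0, 0], [0, 0, 0], [0, 0, 0]]}}

```text
clock: 20.37
tcp_pos: [0.5067, -0.0996, 0.1119]
orientation: [0.09, 0.981, -0.018, 0.174]
ft_force: [-0.7, -1.1, 5.4]
width: 0.0169
grip_force: 62.9
```

{"api": "move_arm", "payload": {"translation": [[0, 0, -0.0005], [0, 0, -0.0005], [0, 0, -0.0005]], "delta_rot": [[0, 0, 0], [0, 0, 0], [0, 0, 0]]}}

```text
clock: 20.62
tcp_pos: [0.5064, -0.0995, 0.1102]
orientation: [0.09, 0.981, -0.018, 0.173]
ft_force: [0.2, -0.3, 4.2]
width: 0.0172
grip_force: 62.9
```

```bash
python3 -c "
from h import *
st();sash()"
```

```text
clock 20.6167
tcp_pos [ 0.5064 -0.0995  0.1102]
ft_force [ 0.2004 -0.2891  4.1902]
wrist_torque [-0.1287 -0.4131 -0.0374]
joints [ 0.671   0.3072 -0.6072  2.2731  0.6723  0.3251  0.8953]
yaw -0.1812 pitch 0.3505 roll -0.0045 tip [ 0.5776 -0.1122  0.214 ]
{'eye': (0, 25, 0.91), 'railR': (-1, 26, 0.92), 'botR': (0, -1, 0.67), 'botL': (6, 35, 0.37)}
```

{"api": "move_arm", "payload": {"translation": [[0, 0, -0.0005], [0, 0, -0.0005], [0, 0, -0.0005]], "delta_rot": [[0, 0, 0], [0, 0, 0], [0, 0, 0]]}}

```text
clock: 20.92
tcp_pos: [0.5059, -0.0995, 0.1082]
orientation: [0.09, 0.981, -0.018, 0.173]
ft_force: [1.1, -0.7, 3.4]
width: 0.0172
grip_force: 62.7
```

```bash
python3 -c "
from h import *
st()"
```

```text
clock 20.9167
tcp_pos [ 0.5059 -0.0995  0.1082]
ft_force [ 1.0509 -0.7434  3.3555]
wrist_torque [-0.1295 -0.2627 -0.0247]
joints [ 0.6653  0.3102 -0.6011  2.2746  0.6792  0.3218  0.8884]
yaw -0.1813 pitch 0.3494 roll -0.0045 tip [ 0.5772 -0.1122  0.212 ]
```

{"api": "move_arm", "payload": {"translation": [[0, 0, -0.0005], [0, 0, -0.0005], [0, 0, -0.0005]], "delta_rot": [[0, 0, 0], [0, 0, 0], [0, 0, 0]]}}

```text
clock: 21.17
tcp_pos: [0.5057, -0.0994, 0.1066]
orientation: [0.09, 0.981, -0.018, 0.173]
ft_force: [0.4, -0.2, 0.1]
width: 0.0169
grip_force: 62.5
```

{"api": "move_arm", "payload": {"translation": [[0, 0, -0.0005], [0, 0, -0.0005]], "delta_rot": [[0, 0, 0], [0, 0, 0]]}}

```text
clock: 21.33
tcp_pos: [0.5055, -0.0994, 0.1055]
orientation: [0.09, 0.981, -0.018, 0.173]
ft_force: [0.8, -0.5, -0.3]
width: 0.017
grip_force: 62.3
```

```bash
python3 -c "
from h import *
st();sash()"
```

```text
clock 21.3333
tcp_pos [ 0.5055 -0.0994  0.1055]
ft_force [ 0.8298 -0.4738 -0.3399]
wrist_torque [-0.0015  0.0446 -0.0233]
joints [ 0.6557  0.3146 -0.5909  2.2767  0.6908  0.3163  0.8768]
yaw -0.1813 pitch 0.3486 roll -0.0045 tip [ 0.5769 -0.1121  0.2092]
{'eye': (0, 27, 0.93), 'railR': (-3, 27, 0.9), 'botR': (0, -1, 0.68), 'botL': (6, 35, 0.35)}
```

{"api": "move_arm", "payload": {"translation": [[0, 0, -0.0005], [0, 0, -0.0005], [0, 0, -0.0005]], "delta_rot": [[0, 0, 0], [0, 0, 0], [0, 0, 0]]}}

```text
clock: 21.63
tcp_pos: [0.506, -0.0995, 0.1044]
orientation: [0.09, 0.981, -0.018, 0.173]
ft_force: [-0.4, 0.4, 2.9]
width: 0.0174
grip_force: 62.3
```

```bash
python3 -c "
from h import *
st();sash()"
```

```text
clock 21.6333
tcp_pos [ 0.506  -0.0995  0.1044]
ft_force [-0.4362  0.356   2.8814]
wrist_torque [-0.0652 -0.1117 -0.02  ]
joints [ 0.65    0.3168 -0.5848  2.2772  0.6979  0.3125  0.8698]
yaw -0.1813 pitch 0.3497 roll -0.0045 tip [ 0.5773 -0.1122  0.2082]
{'eye': (0, 27, 0.93), 'railR': (0, 28, 0.9), 'botR': (0, -1, 0.68), 'botL': (2, 34, 0.35)}
```

{"api": "move_arm", "payload": {"translation": [[0, 0, -0.0005], [0, 0, -0.0004]], "delta_rot": [[0, 0, 0], [0, 0, 0]]}}

```text
clock: 21.85
tcp_pos: [0.5062, -0.0995, 0.1036]
orientation: [0.09, 0.981, -0.018, 0.173]
ft_force: [-1.6, -0.4, 3.2]
width: 0.0168
grip_force: 62.5
```

```bash
python3 -c "
from h import *
st()"
```

```text
clock 21.85
tcp_pos [ 0.5062 -0.0995  0.1036]
ft_force [-1.5761 -0.3608  3.1853]
wrist_torque [-0.0183 -0.1499 -0.0626]
joints [ 0.6466  0.3181 -0.5812  2.2776  0.7021  0.3104  0.8655]
yaw -0.1813 pitch 0.35 roll -0.0046 tip [ 0.5774 -0.1122  0.2075]
```

{"api": "move_arm", "payload": {"translation": [[0, 0, -0.0004], [0, 0, -0.0004]], "delta_rot": [[0, 0, 0], [0, 0, 0]]}}

```text
clock: 22.02
tcp_pos: [0.5062, -0.0996, 0.1028]
orientation: [0.09, 0.981, -0.018, 0.173]
ft_force: [-1.1, -0.2, 3.6]
width: 0.0169
grip_force: 62.5
```

```bash
python3 -c "
from h import *
st()"
```

```text
clock 22.0167
tcp_pos [ 0.5062 -0.0996  0.1028]
ft_force [-1.068 -0.221  3.611]
wrist_torque [-0.1009 -0.2034 -0.0047]
joints [ 0.6434  0.3194 -0.5778  2.2781  0.7059  0.3086  0.8618]
yaw -0.1813 pitch 0.35 roll -0.0046 tip [ 0.5774 -0.1123  0.2066]
```

Now test the catch: ease up 5 mm within the hook and see whether the eye stays.

{"api": "move_arm", "payload": {"translation": [[0, 0, 0.001], [0, 0, 0.0015], [0, 0, 0.002], [0, 0, 0.002], [0, 0, 0.0015], [0, 0, 0], [0, 0, 0]], "delta_rot": [[0, 0, 0], [0, 0, 0], [0, 0, 0], [0, 0, 0], [0, 0, 0], [0, 0, 0], [0, 0, 0]]}}

```text
clock: 22.6
tcp_pos: [0.5058, -0.0996, 0.1107]
orientation: [0.09, 0.981, -0.018, 0.173]
ft_force: [-0.6, -1.3, -0.9]
width: 0.0168
grip_force: 62.0
```

```bash
python3 -c "
from h import *
st();sash()"
```

```text
clock 22.6
tcp_pos [ 0.5058 -0.0996  0.1107]
ft_force [-0.6479 -1.2697 -0.9134]
wrist_torque [0.1338 0.4217 0.0241]
joints [ 0.6752  0.3062 -0.6114  2.2731  0.6688  0.3275  0.8987]
yaw -0.1816 pitch 0.3494 roll -0.0045 tip [ 0.5772 -0.1124  0.2145]
{'eye': (0, 27, 0.91), 'railR': (0, 28, 0.9), 'botR': (0, -1, 0.68), 'botL': (6, 35, 0.37)}
```

{"api": "move_arm", "payload": {"translation": [[0.0007, 0, 0.003], [0.0009, 0, 0.0035], [0.0009, 0, 0.0035], [0.0009, 0, 0.0035], [0, 0, 0.004], [0, 0, 0]], "delta_rot": [[0, 0, 0], [0, 0, 0], [0, 0, 0], [0, 0, 0], [0, 0, 0], [0, 0, 0]]}}

```text
clock: 23.15
tcp_pos: [0.5101, -0.0996, 0.1292]
orientation: [0.09, 0.981, -0.018, 0.174]
ft_force: [0.5, -0.2, -0.2]
width: 0.0171
grip_force: 62.0
```

```bash
python3 -c "
from h import *
st();sash()"
python3 sc.py "[((.509,-.0996,.16),-.181,.349),((.45,-.0996,.18),-.181,.349),((.45,0,.16),-.1,.0),((.474,.248,.149),-.063,0),((.474,.248,.0493),-.063,0)]"
```

```text
clock 23.15
tcp_pos [ 0.5101 -0.0996  0.1292]
ft_force [ 0.5307 -0.2417 -0.2377]
wrist_torque [0.1222 0.3882 0.0466]
joints [ 0.734   0.2807 -0.6753  2.2524  0.593   0.3704  0.9734]
yaw -0.1814 pitch 0.3511 roll -0.0046 tip [ 0.5813 -0.1123  0.2331]
{'eye': (0, 27, 0.74), 'railR': (0, 28, 0.9), 'botR': (0, -1, 0.67), 'botL': (6, 35, 0.4)}
[ 0.734  0.281 -0.674  2.253  0.594  0.37   0.972]
(0.509, -0.0996, 0.16) -0.181 0.349 [ 0.87  0.25 -0.79  2.22  0.45  0.43  1.13] m 0.183 e 0.0 2
(0.45, -0.0996, 0.18) -0.181 0.349 [ 1.13  0.07 -0.97  2.32  0.12  0.43  1.46] m 0.1 e 0.001 4
(0.45, 0, 0.16) -0.1 0.0 [ 0.76  0.34 -0.93  2.09  0.36  0.87  1.09] m 0.126 e 0.0 8
(0.474, 0.248, 0.149) -0.063 0 [ 0.16  0.52 -0.88  1.91  0.49  0.95  0.56] m 0.331 e 0.0 13
(0.474, 0.248, 0.0493) -0.063 0 [ 0.06  0.66 -0.75  1.96  0.64  0.77  0.44] m 0.461 e 0.0 5
```

{"api": "move_arm", "payload": {"translation": [[0, 0, 0.005], [0, 0, 0.008], [0, 0, 0.01], [0, 0, 0.01], [-0.01, 0, 0.004], [-0.015, 0, 0.004], [-0.015, 0, 0.004], [-0.015, 0, 0.004], [-0.004, 0, 0.002], [0, 0, 0]], "delta_rot": [[0, 0, 0], [0, 0, 0], [0, 0, 0], [0, 0, 0], [0, 0, 0], [0, 0, 0], [0, 0, 0], [0, 0, 0], [0, 0, 0], [0, 0, 0]]}}

```text
clock: 24.03
tcp_pos: [0.449, -0.1, 0.1793]
orientation: [0.09, 0.981, -0.019, 0.173]
ft_force: [0.5, 0.2, -1.2]
width: 0.017
grip_force: 62.1
```

```bash
python3 -c "
from h import *
st();sash();dto((.45,0,.16),-.1,0)"
```

```text
clock 24.0333
tcp_pos [ 0.449  -0.1     0.1793]
ft_force [ 0.5098  0.2155 -1.1567]
wrist_torque [ 0.0704  0.4209 -0.0054]
joints [ 1.0501  0.0532 -0.9093  2.3285  0.1425  0.4352  1.4181]
yaw -0.1816 pitch 0.349 roll -0.0064 tip [ 0.5204 -0.1126  0.283 ]
{'eye': (0, 27, 0.95), 'railR': (0, 28, 0.9), 'botR': (0, -1, 0.68), 'botL': (-6, 31, 0.41)}
dp [-1.000e-04  1.001e-01 -1.950e-02] dr [0.0554 0.3459 0.082 ] n>= 7.194803559530036
```

{"api": "move_arm", "payload": {"translation": [[0, 0.0125, -0.0024], [0, 0.0125, -0.0024], [0, 0.0125, -0.0024], [0, 0.0125, -0.0024], [0, 0.0125, -0.0024], [0, 0.0125, -0.0024], [0, 0.0125, -0.0024], [0, 0.0125, -0.0024], [0, 0, 0]], "delta_rot": [[0.007, 0.0432, 0.01], [0.007, 0.0432, 0.01], [0.007, 0.0432, 0.01], [0.007, 0.0432, 0.01], [0.007, 0.0432, 0.01], [0.007, 0.0432, 0.01], [0.007, 0.0432, 0.01], [0.007, 0.0432, 0.01], [0, 0, 0]]}}

```text
clock: 24.83
tcp_pos: [0.4526, 0.0034, 0.1598]
orientation: [0.049, 0.999, 0.003, -0.0]
ft_force: [0.4, 1.7, -1.0]
width: 0.0171
grip_force: 62.0
```

```bash
python3 -c "
from h import *
s,_=st()
print(np.array([.474,.248,.14])-s['tcp_pos'],(R.from_quat([.0329,.9995,.0017,.0006])*R.from_quat(s['orientation']).inv()).as_rotvec())"
```

```text
clock 24.8333
tcp_pos [0.4526 0.0034 0.1598]
ft_force [ 0.3719  1.7184 -0.9513]
wrist_torque [-0.0174 -0.0831 -0.0413]
joints [ 0.7274  0.3389 -0.9116  2.0839  0.3424  0.8739  1.0916]
yaw -0.0988 pitch -0.0007 roll 0.0055 tip [ 0.5558 -0.0073  0.2324]
[ 0.02135002  0.24464902 -0.01979324] [-0.00219131 -0.00161644  0.03297562]
```

{"api": "move_arm", "payload": {"translation": [[0.0016, 0.015, 0], [0.0016, 0.019, -0.001], [0.0016, 0.019, -0.001], [0.0016, 0.019, -0.001], [0.0016, 0.019, -0.001], [0.0016, 0.019, -0.001], [0.0016, 0.019, -0.001], [0.0016, 0.019, -0.001], [0.0016, 0.019, -0.001], [0.0016, 0.019, -0.002], [0.0016, 0.019, -0.002], [0.0016, 0.019, -0.003], [0.0016, 0.015, -0.003], [0, 0.0055, -0.002], [0, 0, 0], [0, 0, 0]], "delta_rot": [[0, 0, 0.003], [0, 0, 0.003], [0, 0, 0.003], [0, 0, 0.003], [0, 0, 0.003], [0, 0, 0.003], [0, 0, 0.003], [0, 0, 0.003], [0, 0, 0.003], [0, 0, 0.003], [0, 0, 0.003], [-0.002, -0.0016, 0], [0, 0, 0], [0, 0, 0], [0, 0, 0], [0, 0, 0]]}}

```text
clock: 26.17
tcp_pos: [0.4711, 0.2442, 0.1395]
orientation: [0.034, 0.999, -0.0, 0.0]
ft_force: [0.0, 0.1, -1.4]
width: 0.017
grip_force: 61.9
```

```bash
cat > seat.py <<'E'
from h import *
s,_=st()
print(np.array([.474,.248,.0493])-s['tcp_pos'],(R.from_quat([.0329,.9995,.0017,.0006])*R.from_quat(s['orientation']).inv()).as_rotvec())
s=wrist('w9')
# handle centre line & front end in hand vs picture w2 (grasp unchanged?), by template matching
a=cv2.imread('pics/w2.png');b=cv2.imread('pics/w9.png')
for n,(u,v,w,h) in {'front':(285,370,70,45),'back':(270,0,100,70)}.items():
    t=a[v:v+h,u:u+w];v0=max(0,v-20);S=b[v0:v+h+20,u-20:u+w+20];m=cv2.matchTemplate(S,t,cv2.TM_CCOEFF_NORMED);_,c,_,l=cv2.minMaxLoc(m);print(n,l[0]-20,l[1]-(v-v0),round(c,3))
for im in (a,b):
    hsv=cv2.cvtColor(im,cv2.COLOR_BGR2HSV);mk=((hsv[...,0]<15)&(hsv[...,1]>150)&(hsv[...,2]>50))
    for r in (30,60,100,150,250,330,370):
        c=np.where(mk[r,230:400])[0]+230;print(r,(c.min(),c.max()) if len(c) else None,end=' ')
    cc=np.where(mk[:,305:330].any(1))[0];print('rows',cc.min(),cc.max())
E
python3 seat.py
```

```text
clock 26.1667
tcp_pos [0.4711 0.2442 0.1395]
ft_force [ 0.032   0.1269 -1.4332]
wrist_torque [-0.0054 -0.0485  0.0133]
joints [ 0.1528  0.518  -0.8631  1.9214  0.4915  0.9266  0.551 ]
yaw -0.0685 pitch 0.0009 roll -0.0008 tip [0.5744 0.2372 0.2123]
[ 0.00291113  0.00376068 -0.09023908] [ 0.00419953 -0.00043722  0.00274305]
[ 0.153  0.518 -0.863  1.921  0.491  0.927  0.551] [0.4711 0.2442 0.1395] [ 3.430e-02  9.994e-01 -4.000e-04  5.000e-04] [ 0.03  0.13 -1.43]
front 0 0 0.98
back 0 0 0.995
30 (np.int64(291), np.int64(347)) 60 (np.int64(291), np.int64(346)) 100 (np.int64(292), np.int64(345)) 150 (np.int64(293), np.int64(344)) 250 (np.int64(295), np.int64(342)) 330 (np.int64(297), np.int64(340)) 370 (np.int64(297), np.int64(338)) rows 0 388
30 (np.int64(290), np.int64(347)) 60 (np.int64(291), np.int64(346)) 100 (np.int64(292), np.int64(345)) 150 (np.int64(293), np.int64(344)) 250 (np.int64(295), np.int64(342)) 330 (np.int64(297), np.int64(339)) 370 (np.int64(297), np.int64(338)) rows 0 388
```

{"api": "move_arm", "payload": {"translation": [[0.0029, 0.0038, -0.005], [0, 0, -0.015], [0, 0, -0.015], [0, 0, -0.015], [0, 0, 0], [0, 0, 0]], "delta_rot": [[0.004, 0, 0.003], [0, 0, 0], [0, 0, 0], [0, 0, 0], [0, 0, 0], [0, 0, 0]]}}

```text
clock: 26.72
tcp_pos: [0.4739, 0.2478, 0.0894]
orientation: [0.033, 0.999, 0.002, -0.0]
ft_force: [0.8, -0.1, -1.1]
width: 0.0173
grip_force: 62.0
```

```bash
python3 seat.py | head -7
```

```text
clock 26.7167
tcp_pos [0.4739 0.2478 0.0894]
ft_force [ 0.7592 -0.0787 -1.0584]
wrist_torque [-0.0073  0.0032 -0.0213]
joints [ 0.1002  0.5949 -0.8042  1.9425  0.567   0.8434  0.4944]
yaw -0.0667 pitch -0.0004 roll 0.0032 tip [0.5772 0.2406 0.162 ]
[ 0.00013466  0.00023131 -0.04006273] [ 0.0001593  -0.00150556  0.0008391 ]
```

{"api": "move_arm", "payload": {"translation": [[0, 0, -0.01], [0, 0, -0.01], [0, 0, -0.008], [0, 0, -0.005], [0, 0, -0.003], [0, 0, -0.002], [0, 0, 0], [0, 0, 0]], "delta_rot": [[0, 0, 0], [0, 0, 0], [0, 0, 0], [0, 0, 0], [0, 0, 0], [0, 0, 0], [0, 0, 0], [0, 0, 0]]}}

```text
clock: 27.43
tcp_pos: [0.4741, 0.249, 0.052]
orientation: [0.033, 0.999, 0.002, 0.001]
ft_force: [-0.2, -0.0, -1.9]
width: 0.0172
grip_force: 62.0
```

```bash
python3 seat.py | head -7
```

```text
clock 27.4333
tcp_pos [0.4741 0.249  0.052 ]
ft_force [-0.2109 -0.0343 -1.9008]
wrist_torque [ 0.0111 -0.0424  0.0016]
joints [ 0.0597  0.6492 -0.7552  1.9575  0.626   0.7798  0.4484]
yaw -0.0654 pitch 0.0011 roll 0.0042 tip [0.5774 0.2419 0.1248]
[-9.96392624e-05 -9.70790337e-04 -2.72633220e-03] [-7.15870967e-04  5.76081492e-05 -3.70530037e-04]
```

{"api": "move_arm", "payload": {"translation": [[0, -0.0005, -0.001], [0, 0, -0.001], [0, 0, -0.0006], [0, 0, 0]], "delta_rot": [[0, 0, 0], [0, 0, 0], [0, 0, 0], [0, 0, 0]]}}

```text
clock: 27.82
tcp_pos: [0.4742, 0.2483, 0.0495]
orientation: [0.033, 0.999, 0.002, 0.001]
ft_force: [-0.0, 0.0, -1.0]
width: 0.0171
grip_force: 62.1
```

```bash
python3 seat.py | head -7
```

```text
clock 27.8167
tcp_pos [0.4742 0.2483 0.0495]
ft_force [-0.0453  0.0373 -0.9837]
wrist_torque [-0.0403 -0.0358  0.0464]
joints [ 0.0582  0.6526 -0.7516  1.9589  0.6302  0.775   0.4458]
yaw -0.0657 pitch 0.0014 roll 0.0042 tip [0.5775 0.2412 0.1223]
[-0.00024026 -0.00034709 -0.00016125] [-0.00074716  0.00036479 -0.00011989]
```

{"api": "move_arm", "payload": {"translation": [[0, 0, -0.0004], [0, 0, 0]], "delta_rot": [[0, 0, 0], [0, 0, 0]]}}

```text
clock: 28.03
tcp_pos: [0.4743, 0.2484, 0.0493]
orientation: [0.033, 0.999, 0.002, 0.001]
ft_force: [-0.3, -0.2, 2.4]
width: 0.0174
grip_force: 62.8
```

{"api": "move_arm", "payload": {"translation": [[0, 0, 0], [0, 0, 0], [0, 0, 0], [0, 0, 0], [0, 0, 0], [0, 0, 0], [0, 0, 0], [0, 0, 0]], "delta_rot": [[0, 0, 0], [0, 0, 0], [0, 0, 0], [0, 0, 0], [0, 0, 0], [0, 0, 0], [0, 0, 0], [0, 0, 0]], "hand": 0.085}}

```text
clock: 28.7
tcp_pos: [0.4741, 0.2483, 0.049]
orientation: [0.033, 0.999, 0.002, 0.001]
ft_force: [0.2, 0.3, 0.8]
width: 0.0849
grip_force: 0.0
```

{"api": "move_arm", "payload": {"translation": [[0, 0, 0.01], [0, 0, 0.02], [0, 0, 0.03], [0, 0, 0.03], [-0.01, -0.001, 0.03], [-0.01, -0.001, 0.026], [-0.0115, -0.001, 0], [0, 0, 0], [0, 0, 0]], "delta_rot": [[0, 0, 0], [0, 0, 0], [0, 0, 0], [0, 0, 0], [0, 0, 0], [0, 0, 0], [0, 0, 0], [0, 0, 0], [0, 0, 0]]}}

```text
clock: 29.45
tcp_pos: [0.4423, 0.2447, 0.195]
orientation: [0.033, 0.999, 0.001, 0.001]
ft_force: [0.9, -0.8, 0.3]
width: 0.0852
grip_force: 0.0
```

Run:
```python
from h import *
wrist('w10'); sash(); cv2.imwrite('pics/top9.png',robot.get_image("top")["image"][:,:,::-1])
def hm(im):
    h=cv2.cvtColor(im,cv2.COLOR_BGR2HSV);m=((h[...,0]<15)&(h[...,1]>140)&(h[...,2]>50));return m
for n in('w1','w10'):
    m=hm(cv2.imread(f'pics/{n}.png'));m[:,:290]=0;m[:,370:]=0;m[300:]=0
    v,u=np.where(m);t=[(u[v==r].mean()) for r in (v.min()+4,v.max()-4)]
    B=watz(n,t[0],v.min(),.079);F=watz(n,t[1],v.max(),.079);d=F-B;print(n,v.min(),v.max(),B.round(4),F.round(4),np.arctan2(d[1],d[0]).round(4),np.linalg.norm(d).round(4))
a=cv2.imread('pics/top0.png');b=cv2.imread('pics/top9.png')
for n,(u,v,w,h) in {'hook':(184,236,18,25),'marker':(262,300,60,25),'timer':(437,228,36,18),'beaker':(196,190,24,24)}.items():
    m=cv2.matchTemplate(b[v-8:v+h+8,u-8:u+w+8],a[v:v+h,u:u+w],cv2.TM_CCOEFF_NORMED);_,c,_,l=cv2.minMaxLoc(m);print(n,l[0]-8,l[1]-8,round(c,2))
```

```text
[ 0.224  0.4   -0.949  1.936  0.385  0.996  0.604] [0.4423 0.2447 0.195 ] [0.0327 0.9995 0.0014 0.001 ] [ 0.94 -0.83  0.29]
{'eye': (0, 27, 0.95), 'railR': (0, 28, 0.9), 'botR': (0, -1, 0.67), 'botL': (-6, 31, 0.4)}
w1 119 290 [0.3604 0.2552 0.079 ] [0.4959 0.2459 0.079 ] -0.0686 0.1358
w10 118 290 [0.3604 0.2546 0.079 ] [0.4961 0.2451 0.079 ] -0.0703 0.136
hook 0 0 0.98
marker 0 0 1.0
timer 0 0 1.0
beaker 0 0 1.0
```

Pole is back in its rest as it lay, the sash is shut and everything else is unmoved. Handing in.

```bash
python3 -c "
from cell import robot
print(robot.close_job())"
```

```text
the job is handed in; nothing more can be done
None
```

The sash is drawn down and stayed shut when I eased off the hook. The pole is unhooked and back in its rest within about 1 mm, the marker, timer and beaker haven't moved, and the job was handed in at about 29.5 s.

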